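# Gauge a brass seal blank and sort it by size

## Robot

A 6-joint arm with a two-finger parallel gripper is mounted at the origin on the work surface. World frame = base frame: x ahead of the robot, y to its left, z up, the work surface at z = 0. Lengths are in m, angles in degrees, forces in N, time in s.
With the tool pointing down it reaches from about 0.4 to 0.825 m from the base axis. Payload 7 kg.
Tool frame: the origin (TCP) lies at the very end of the fingers, on their centre line; the grasp point (between the pads) lies r.pinch_z behind it (r.pinch_z is the distance from the TCP to the grasp point, in m); z points along the fingers, y is the direction in which the jaws open and shut (so a half turn about z gives the same grasp; the last joint's range is limited). The gripper opens to 88 mm and grips with 3 to 60 N. Pads are 19 mm wide; open, the fingers measure 130 mm over their backs; the gripper's body (78 mm by 193 mm) begins 47 mm behind the grasp point.
Start: joints at [87.668, 20.546, 0.682, 0, -70.136, -16.507], TCP at [0.218, 0.639, 0.227] pointing down, gripper open.
Joint ranges: [-176.03, 176.03], [-82.01, 121.73], [-58.28, 71.71], [-173.87, 95.51], [-174.79, -0.11], [-173.66, 173.66]. Speed limits (degrees/s): [136.94, 136.94, 172.46, 180, 180, 180].

## Interface

Orientations are given as [roll, pitch, yaw] about the fixed x, y, z axes, in that order (R = Rz(yaw) Ry(pitch) Rx(roll)).
In Python, from plant import r gives the robot as it stands. The module is installed in compiled form; this text tells all that it offers.
- The arm moves only by the tool servo_tool, never from a script. Its argument "steps" is a list of rows, each a list of 5 numbers: the finger opening in cm, from 0 to 8.76, then the shift along the tool's x, y, z in cm, then the turn about the tool's z in degrees. In form: [[fingers, x, y, z, spin], ...]. A call has 1 to 8 rows; each row shifts and turns the commanded pose from where the row before left it, along the tool's axes as they then stand; what a row does not reach is not made up. A row lasts 1/8 s, in which the tool goes at most 62.5 mm and 10.7 degrees, less where a joint would pass 70% of its speed; a pose out of reach is approached as far as the arm can. A call with a gripper value outside its range is refused whole. The fingers move at their own pace and stop on an object; "squeeze" is the grip in N (left out, the last holds). Time passes only in rows, so rows that do not move let the fingers close. It gives the time, the measured TCP pose, the force and the opening at its end, in the units of the state.
- r.get_state(): the state, without advancing time (a new reading comes with each control period).
- r.capture(name): name is "scene" or "top" or "wrist"; returns the picture (480x640x3 uint8, red, green, blue); there is no depth.
- r.calibration(name): a dict with "K" (3x3 intrinsics, pixels), "rvec" (rotation vector, rad) and "tvec" (3), from world to camera coordinates, as OpenCV has them; the wrist camera has in their place "tool_from_camera" (4x4, takes a point from camera to tool coordinates, whose origin is the TCP and whose axes are the flange's). Camera axes: x right, y down, z forward; pixel columns grow to the right and rows downward; lengths in m; the calibration is good to about 2 mm. A picture is of the moment at which its call begins: read the wrist's pose just before it. calibration takes no time and is no camera call.
- r.close_job(): hands the job in, once; it reports no verdict.
The state is a dict: "time_s": time; "joints": joint angles; "qd": joint speeds; "joint_torque": joint torques, N m; "tcp_pos": TCP position; "eef_rot": TCP orientation; "contact_force": force on the tool from outside, world axes, zero at the start; "moment": the same for the moment, N m; "gripper_width": finger opening in m.
Only numpy, scipy, OpenCV 4.12 (cv2) and the standard library are available. Lean on these libraries where they do the work, as an engineer would, in place of code of your own. Each camera call takes 0.05 s, during which the arm holds its last target.

## Task

Put the brass seal blank into the wide mouth of the taper gauge and slide it gently along the slot, so that its stem pushes the black pointer bar along, until the blank wedges firmly between the two jaws; do not force it, and do not touch the pointer with the robot. See on which colour band the pointer's white edge has stopped, then lift the blank out and stand it upright in the tray of that colour (on a border line, either neighbour will do). Leave the pointer where the blank put it and the other things on the bench alone.

Things in the scene. Friction and masses are not known exactly. Their poses are not given: they have to be found in the camera images.
- blank: the brass seal blank: a round foot 24 mm in diameter and 30 mm high with a round stem 16 mm in diameter above it, 96 mm tall in all, about 0.22 kg, standing upright at the right on the table. Origin: centre of its underside, z up along the stem
- gauge: the taper gauge, fixed: dark steel base plate 240 x 150 mm, 8 mm thick (the slot's floor), with two jaws, tops 32 mm above the table, open above. Origin on the underside; +x runs along the slot from the wide mouth (-x end) to the narrow end, z up. A foot sliding along the fence has its centre on this x axis. It wedges somewhere between x = -45 and +45 mm, then lifts straight up out of the slot
- fence: the straight aluminium jaw at the gauge's -y side, 200 mm long, inner face at gauge y = -12 mm. Three colour bands on its top, from mouth to narrow end: red (gauge x -42 to -7 mm), yellow (-7 to +23 mm), blue (+23 to +58 mm). Origin and axes as the gauge's
- jaw_mount: the grey rail at the gauge's +y side that carries the slanted steel jaw, clamped at a setting nobody noted. The gap to the fence narrows by 1 mm for every 7 mm along x; at the mouth (x = -90 mm) it is 30 to 43 mm. Origin and axes as the gauge's: they do not tell the jaw's setting
- rider (a joint): the black pointer bar across the slot, 36 to 44 mm above the table: it clears the foot and is pushed along gauge x by the blank's stem (1 N friction, stays where left). 0 = start near the mouth, up to 0.14 m. Its reading edge, white-lined, faces the mouth and stands at gauge x = value - 0.065 m: red below 0.058, yellow 0.058 to 0.088, blue above 0.088
- mouth (a point): the place to put the blank into the slot: on the gauge's x axis at x = -90 mm, on the slot's floor, 8 mm above the table; the stem then stands 17 mm short of the pointer bar at its start
- tray_red: the red tray, fixed: open square box 80 x 80 mm, 25 mm high, walls and floor 4 mm thick. Origin: centre of its underside. The three trays stand in a row at the left in any order
- tray_yellow: the yellow tray, fixed: open square box 80 x 80 mm, 25 mm high, walls and floor 4 mm thick. Origin: centre of its underside. The three trays stand in a row at the left in any order
- tray_blue: the blue tray, fixed: open square box 80 x 80 mm, 25 mm high, walls and floor 4 mm thick. Origin: centre of its underside. The three trays stand in a row at the left in any order
- steel_seal: a finished dark steel seal, same shape as the blank; a bystander, to be left alone; origin under its middle
- graver: a graver with a wooden handle; a bystander, to be left alone; origin under its middle
- mallet: a hammer with a wooden handle; a bystander, to be left alone; origin under its middle
- wood_block: a small wooden block 90 x 70 x 30 mm; a bystander, to be left alone; origin under its middle
- jar: a small amber jar 56 mm across, 60 mm high; a bystander, to be left alone; origin under its middle
- dish: a small white dish 80 mm across; a bystander, to be left alone; origin under its middle
- die: a dark steel engraved block 50 x 50 x 23 mm; a bystander, to be left alone; origin under its middle
Mind the look-alikes: they are no part of the job. Several things look just like the tray_blue: the one meant starts nearest to the robot's base. Of the things shaped like the tray_yellow, the yellow one is meant.

How it is judged (in metres and radians):
On the way:
1. the blank, pushing the pointer along, is wedged between fence and slanted jaw (it presses on both with more than 1.5 N for 0.1 s) (contact force between blank and fence above 1.5 N and contact force between blank and jaw_mount above 1.5 N and value of joint rider above 0.015 m and z of blank in the frame of gauge below 0.02 m), for 0.1 s.
At the end, for the whole second after the job is handed in: the blank stands upright (within 0.12 rad) and at rest on the floor of the tray whose colour is that of the band at which the pointer's white edge stands (within 4 mm of a border between bands either tray counts), less than 30 mm from the tray's middle; the pointer is still where the blank left it (((value of joint rider between 0.015 and 0.062 m and horizontal distance between blank and tray_red below 0.03 m) or (value of joint rider between 0.054 and 0.092 m and horizontal distance between blank and tray_yellow below 0.03 m) or (value of joint rider above 0.084 m and horizontal distance between blank and tray_blue below 0.03 m)) and height (world z) of blank below 0.012 m and angle between blank's own z axis and vertical below 0.12 rad and linear speed of blank below 0.02 m/s); the robot touches nothing.
It fails at once if the blank is forced: it presses on the fence or the slanted jaw with more than 30 N (contact force between blank and fence above 30 N or contact force between blank and jaw_mount above 30 N).
It fails at once if the robot itself touches the pointer (contact force between any of the fingers, the arm and rider above 0.3 N).
It fails at once if a bystander is moved by more than 20 mm (distance of any of steel_seal, graver, mallet, wood_block, jar, dish, die from where it was at the start of the episode above 0.02 m).
It also fails if it takes over 53 s, if anything falls off the work surface, if the arm or the gripper's body presses on something with over 40 N, if the wrist force passes 120 N, or if a joint passes its speed limit or range.

## Working session

There is one attempt and no reset: what is moved stays moved. The work goes in short steps, Python scripts to look and compute and a tool call to move; the robot and the scene stay as the last step left them, time stands still between calls to the robot, and variables do not carry over. Pictures are saved under pics/ and viewed, and the job is handed in when it is done.

Besides the shell and the picture viewer there is one more tool, called after "Call:" as name(argument=value, ...) on one line, values as JSON. servo_tool: Moves the arm, as the interface text tells. Its arguments: {"type":"object","properties":{"steps":{"type":"array","items":{"type":"array","items":{"type":"number"}}},"squeeze":{"type":"number"}},"required":["steps"]}

```bash
mkdir -p pics && python3 - <<'E'
from plant import r
import cv2
s=r.get_state()
for k,v in s.items(): print(k,v)
print(r.pinch_z)
for n in ("scene","top"):
    c=r.calibration(n); print(n,c)
    cv2.imwrite(f"pics/{n}0.png",cv2.cvtColor(r.capture(n),cv2.COLOR_RGB2BGR))
print(r.calibration("wrist"))
E
```

```text
time_s 0.0
joints [ 8.76681023e+01  2.05923906e+01  6.32710631e-01 -1.71477690e-02
 -7.01376600e+01 -1.65068565e+01]
qd [ 0.0165873   0.02809935 -0.00478131 -0.01098087 -0.01688792  0.03668481]
joint_torque [ 3.05304602e-04 -5.82709908e+01  2.93059123e+01  6.99741080e+00
  6.97597337e-03 -1.46000339e-04]
tcp_pos [0.21784717 0.63834911 0.2256132 ]
eef_rot [ 1.79902092e+02 -1.22039477e-02 -1.88445836e+01]
contact_force [ 0.02791382 -0.19401404  0.3576357 ]
moment [-0.02741333 -0.04073354 -0.01732475]
gripper_width 0.08756418020969611
0.0188
scene {'K': array([[440.69458486,   0.        , 318.92388043],
       [  0.        , 440.69458486, 241.04595015],
       [  0.        ,   0.        ,   1.        ]]), 'rvec': array([ 1.43702176,  1.85643162, -1.01524688]), 'tvec': array([ 0.08105933, -0.24504806,  1.57578197])}
top {'K': array([[512.63470986,   0.        , 325.73665425],
       [  0.        , 512.63470986, 239.88816644],
       [  0.        ,   0.        ,   1.        ]]), 'rvec': array([ 2.15094792, -2.09108899,  0.21996988]), 'tvec': array([0.04534164, 0.53524879, 1.34723444])}
{'K': array([[393.58655389,   0.        , 316.91770913],
       [  0.        , 393.58655389, 233.15365305],
       [  0.        ,   0.        ,   1.        ]]), 'tool_from_camera': array([[ 8.11481382e-05, -9.52913173e-01, -3.03243266e-01,
         8.34786200e-02],
       [ 9.99999826e-01, -9.98926399e-05,  5.81503882e-04,
        -1.32793010e-03],
       [-5.84414479e-04, -3.03243261e-01,  9.52912999e-01,
        -1.57080455e-01],
       [ 0.00000000e+00,  0.00000000e+00,  0.00000000e+00,
         1.00000000e+00]])}
```

View pics/scene0.png

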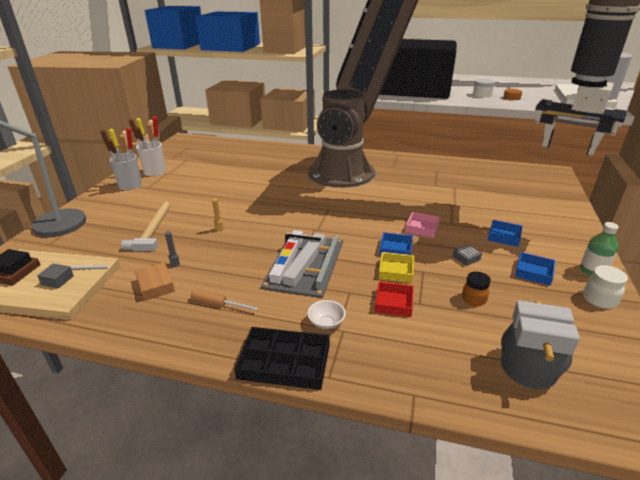

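View pics/top0.png

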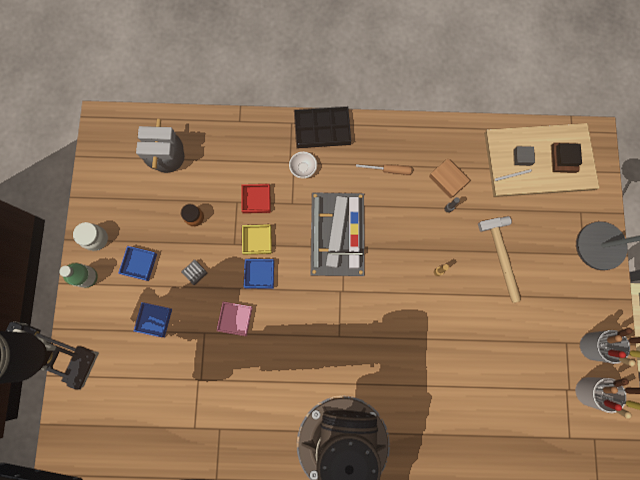

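```bash
cat > h.py <<'E'
import numpy as np, cv2
from plant import r
def load(n): return cv2.imread(f"pics/{n}.png")
def cam(n):
    c=r.calibration(n); R=cv2.Rodrigues(np.array(c["rvec"],float))[0]; return c["K"],R,np.array(c["tvec"]).ravel()
def ray(n,px,z):
    K,R,t=cam(n); d=R.T@np.linalg.inv(K)@np.array([px[0],px[1],1.]); o=-R.T@t
    return o+d*(z-o[2])/d[2]
def proj(n,P):
    K,R,t=cam(n); p=K@(R@np.asarray(P,float)+t); return p[:2]/p[2]
def wproj_setup(s):
    c=r.calibration("wrist"); from scipy.spatial.transform import Rotation as Ro
    T=np.eye(4); T[:3,:3]=Ro.from_euler('xyz',s["eef_rot"],degrees=True).as_matrix(); T[:3,3]=s["tcp_pos"]
    return c["K"],T@c["tool_from_camera"]
def wray(s,px,z):
    K,T=wproj_setup(s); d=T[:3,:3]@np.linalg.inv(K)@np.array([px[0],px[1],1.]); o=T[:3,3]
    return o+d*(z-o[2])/d[2]
def save(n,name):
    im=cv2.cvtColor(r.capture(n),cv2.COLOR_RGB2BGR); cv2.imwrite(f"pics/{name}.png",im); return im
E
python3 - <<'E'
from h import *
a=load("top0"); 
cv2.imwrite("pics/c1.png",cv2.resize(a[180:290,225:385],None,fx=5,fy=5,interpolation=cv2.INTER_CUBIC))
cv2.imwrite("pics/c2.png",cv2.resize(a[190:290,400:530],None,fx=6,fy=6,interpolation=cv2.INTER_CUBIC))
b=load("scene0")
cv2.imwrite("pics/c3.png",cv2.resize(b[215:325,250:420],None,fx=4.7,fy=4.7,interpolation=cv2.INTER_CUBIC))
cv2.imwrite("pics/c4.png",cv2.resize(b[190:275,150:250],None,fx=7,fy=7,interpolation=cv2.INTER_CUBIC))
E
```

```text
(no output)
```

View pics/c1.png

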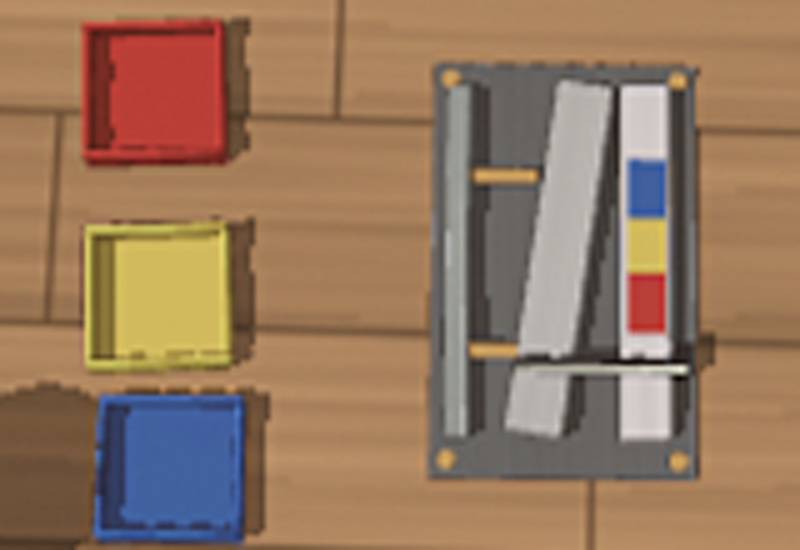

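View pics/c2.png

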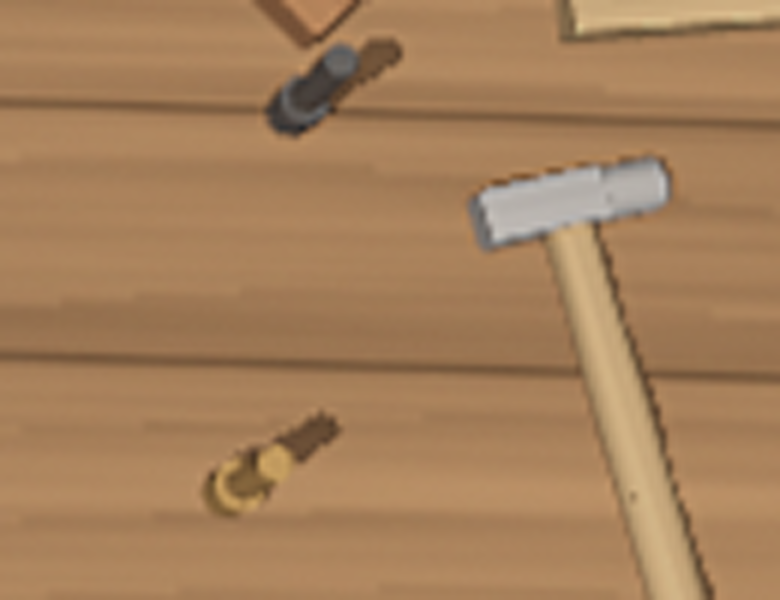

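View pics/c3.png

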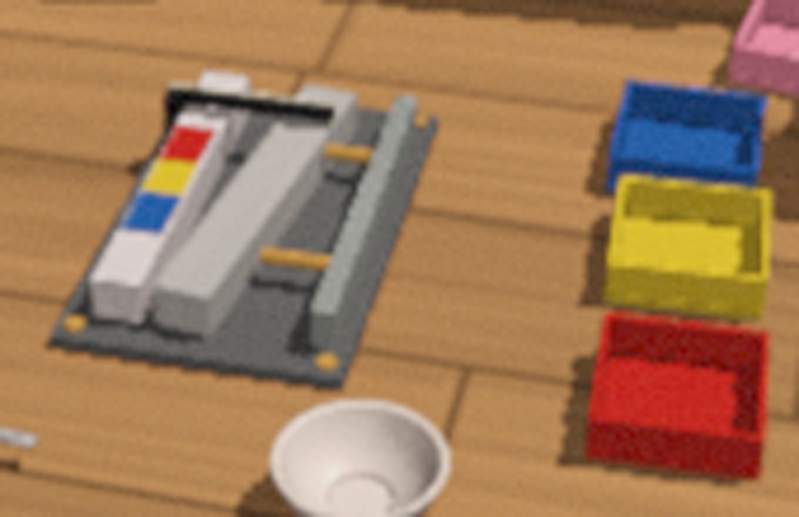

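View pics/c4.png

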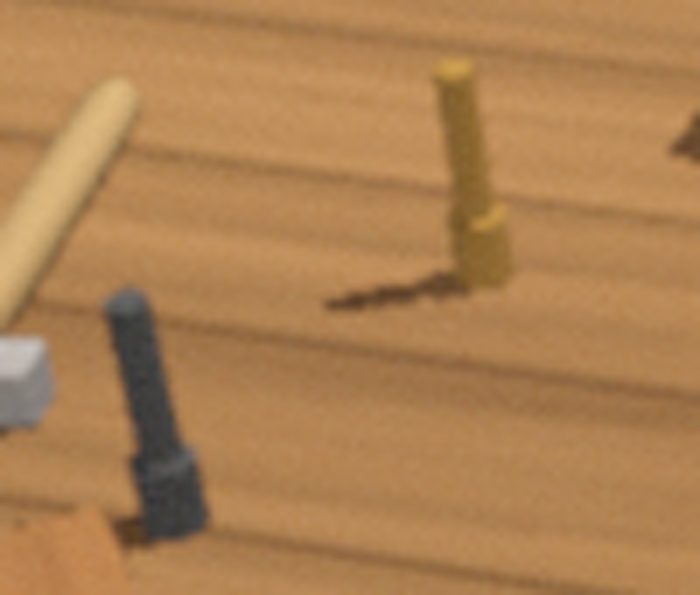

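```bash
python3 - <<'E'
from h import *
np.set_printoptions(precision=4,suppress=True)
c1=lambda x,y:(x/5+225-.4,y/5+180-.4); c2=lambda x,y:(x/6+400-.4,y/6+190-.4)
for n,p,z in [("blanktop",c2(276,463),.096),("foottop",c2(243,482),.03),("footbot",c2(230,492),.0)]: print(n,ray("top",p,z))
for n,p,z in [("blanktop s",(455/7+150-.4,68/7+190-.4),.096)]: print(n,ray("scene",p,z))
C=[ray("top",c1(*p),.008) for p in [(434,65),(697,68),(697,478),(430,478)]]; print(np.array(C)); print("centre",np.mean(C,0))
for p in [(621,86),(621,438),(648,160),(648,218),(648,273),(648,332)]: print("fence",ray("top",c1(*p),.032))
print("riderwhite",ray("top",c1(600,369),.044))
a=load("top0");hsv=cv2.cvtColor(a,cv2.COLOR_BGR2HSV)
for n,lo,hi in [("blue",(100,120,60),(125,255,255)),("red",(0,190,100),(5,255,255)),("yel",(22,120,130),(32,255,255))]:
    m=cv2.inRange(hsv,lo,hi)
    k,l,st,ce=cv2.connectedComponentsWithStats(m)
    for i in range(1,k):
        if st[i,4]>150:
            x,y,w,h,A=st[i]; q=ray("top",(x+w/2-.5,y+h/2-.5),.02); print(n,st[i],q,"dist",np.hypot(*q[:2]))
E
```

```text
blanktop [ 0.4624 -0.2558  0.096 ]
foottop [ 0.4633 -0.2565  0.03  ]
footbot [ 0.4628 -0.2574  0.    ]
blanktop s [ 0.4633 -0.2555  0.096 ]
[[ 0.68    0.1051  0.008 ]
 [ 0.6829 -0.0461  0.008 ]
 [ 0.4456 -0.0491  0.008 ]
 [ 0.4414  0.0995  0.008 ]]
centre [0.5625 0.0274 0.008 ]
fence [ 0.6638 -0.0014  0.032 ]
fence [ 0.4634 -0.0051  0.032 ]
fence [ 0.6212 -0.0173  0.032 ]
fence [ 0.5878 -0.0179  0.032 ]
fence [ 0.5564 -0.0184  0.032 ]
fence [ 0.523  -0.0189  0.032 ]
riderwhite [0.4994 0.0078 0.044 ]
blue [119 247  36  33 685] [0.46   0.5805 0.02  ] dist 0.7406546590891139
blue [244 259  30  29 759] [0.4418 0.243  0.02  ] dist 0.5042518622703348
blue [134 303  36  34 665] [0.3072 0.5248 0.02  ] dist 0.6081604923691126
yel [242 224  29  30 777] [0.5386 0.2551 0.02  ] dist 0.5959310828586684
```

The blue tray candidates in the top view are (259,273), (138,263) and (153,320). The one at (259,273) is 0.50 m from the base, against 0.74 m and 0.61 m for the others, so it is the one meant. The yellow tray is at (256,239), and the pink one at (236,319) is a look-alike. The brass blank is at world (0.463, -0.256) and agrees in both views. The gauge's mouth faces the robot, with its yaw about 1°.

Call:
servo_tool(steps=[[8.76, 0, 0, 0, -9.9], [8.76, 0, 0, 0, -9.9], [8.76, 3.4, 4.9, 0, 0], [8.76, 3.4, 4.9, 0, 0], [8.76, 3.4, 4.9, 0, 0], [8.76, 3.4, 4.9, 0, 0], [8.76, 3.4, 4.9, 0, 0], [8.76, 3.4, 4.9, 0, 0]])

```text
time_s: 1.1
tcp_pos: [0.4275, 0.3465, 0.2265]
eef_rot: [180.0, 0.0, 1.0]
contact_force: [0.9, 0.9, 0.8]
gripper_width: 0.0877
```

Call:
servo_tool(steps=[[8.76, 0.25, 6.0, 0, 0], [8.76, 0.25, 6.0, 0, 0], [8.76, 0.25, 6.0, 0, 0], [8.76, 0.25, 6.0, 0, 0], [8.76, 0.25, 6.0, 0, 0], [8.76, 0.25, 4.0, 0, 0]])

```text
time_s: 1.85
tcp_pos: [0.4469, 0.0063, 0.2266]
eef_rot: [-180.0, 0.0, 0.9]
contact_force: [-0.1, -0.3, 0.3]
gripper_width: 0.0875
```

```bash
python3 - <<'E'
from h import *
s=r.get_state(); print(s["tcp_pos"],s["eef_rot"],s["qd"][0]); save("wrist","w1")
E
```

```text
[0.44692318 0.00631039 0.22656415] [-1.79991391e+02  3.32502243e-04  9.01023050e-01] -40.748238085805724
```

View pics/w1.png

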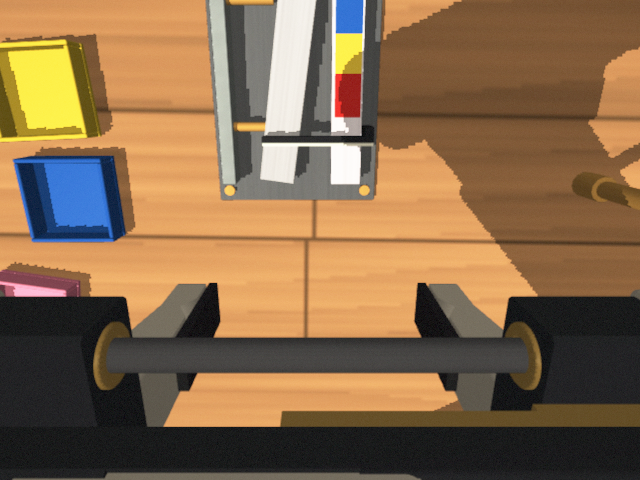

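```bash
python3 - <<'E'
from h import *
np.set_printoptions(precision=4,suppress=True)
a=load("w1"); cv2.imwrite("pics/w1c.png",cv2.resize(a[0:210,200:390],None,fx=2.8,fy=2.8,interpolation=cv2.INTER_CUBIC))
c=r.calibration("wrist")
s=dict(eef_rot=[180,0,.9],tcp_pos=[.44692,.00631,.22656])
for n,p,z in [("fence in low",(331.3,183),.032),("fence in hi",(333,10),.032),("red lo",(347,117),.032),("r/y",(347,74),.032),("y/b",(347,34),.032),("white",(300,145),.044),("footc",(597,188),.03),("ytray c",(45,88),.025),("bl tray",(72,198),.02)]: print(n,wray(s,p,z))
E
```

```text
fence in low [ 0.4664 -0.0056  0.032 ]
fence in hi [ 0.605  -0.0032  0.032 ]
red lo [ 0.5237 -0.0175  0.032 ]
r/y [ 0.5579 -0.0162  0.032 ]
y/b [ 0.5879 -0.015   0.032 ]
white [0.5006 0.0222 0.044 ]
footc [ 0.4653 -0.2476  0.03  ]
ytray c [0.5432 0.2412 0.025 ]
bl tray [0.4461 0.2379 0.02  ]
```

View pics/w1c.png

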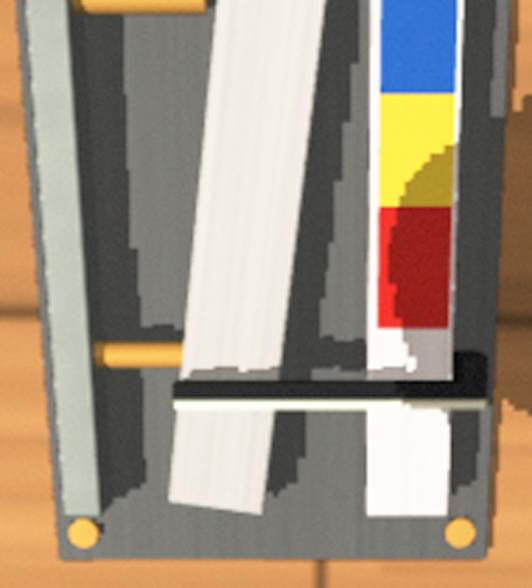

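Call:
servo_tool(steps=[[8.76, 0.3, 5.5, 0, 0], [8.76, 0.3, 5.5, 0, 0], [8.76, 0.3, 5.5, 0, 0], [8.76, 0.3, 5.5, 0, 0], [8.76, 0, 4.2, 0, 0], [8.76, 0, 0, 4.0, 0], [8.76, 0, 0, 0, 0]])

```text
time_s: 2.78
tcp_pos: [0.4616, -0.2531, 0.1838]
eef_rot: [-179.9, 0.4, 0.9]
contact_force: [-1.3, 0.4, 1.3]
gripper_width: 0.0874
```

```bash
python3 - <<'E'
from h import *
s=r.get_state(); print(s["tcp_pos"],s["eef_rot"],s["contact_force"]); save("wrist","w2");save("scene","s2")
E
```

```text
[ 0.46156404 -0.25307033  0.18376416] [-179.89789092    0.35939208    0.86134919] [-1.26314472  0.40531421  1.29177284]
```

View pics/w2.png

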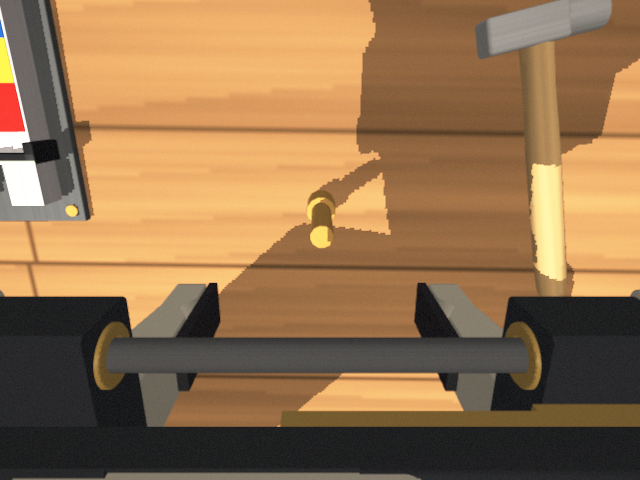

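```bash
python3 - <<'E'
from h import *
s=r.get_state(); print(s["tcp_pos"],s["contact_force"],wray(s,(321,237),.096),wray(s,(320.5,205),.03))
E
```

```text
[ 0.46403949 -0.25315422  0.18712338] [0.25616379 0.37364039 0.21906337] [ 0.46615762 -0.25508078  0.096     ] [ 0.47197754 -0.25526971  0.03      ]
```

Call:
servo_tool(steps=[[8.76, -0.1, 0.2, 4.4, 0], [8.76, 0, 0, 4.4, 0], [8.76, 0, 0, 4.4, 0], [8.76, 0, 0, 0, 0], [8.76, 0, 0, 0, 0]])

```text
time_s: 3.5
tcp_pos: [0.4649, -0.2553, 0.0569]
eef_rot: [179.9, -0.2, 1.0]
contact_force: [0.9, -0.7, 0.5]
gripper_width: 0.088
```

```bash
python3 - <<'E'
from h import *
s=r.get_state(); print(s["tcp_pos"],s["contact_force"]); save("wrist","w3");save("scene","s3")
a=load("s3");cv2.imwrite("pics/s3c.png",cv2.resize(a[150:270,150:290],None,fx=5,fy=5))
E
```

```text
[ 0.46488073 -0.25525772  0.05686465] [ 0.94805232 -0.68540686  0.52720556]
```

View pics/w3.png

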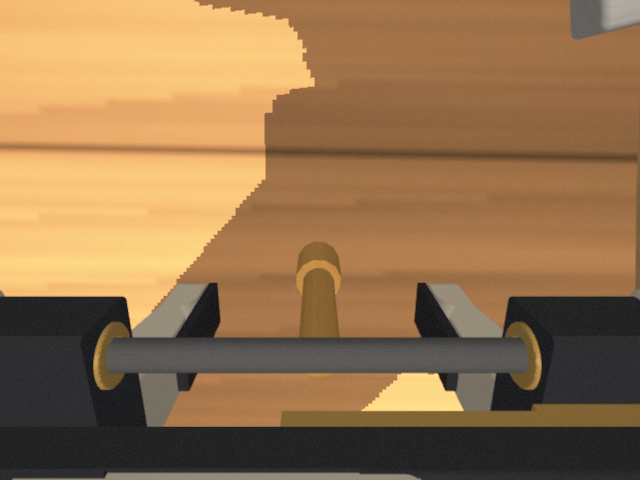

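View pics/s3c.png

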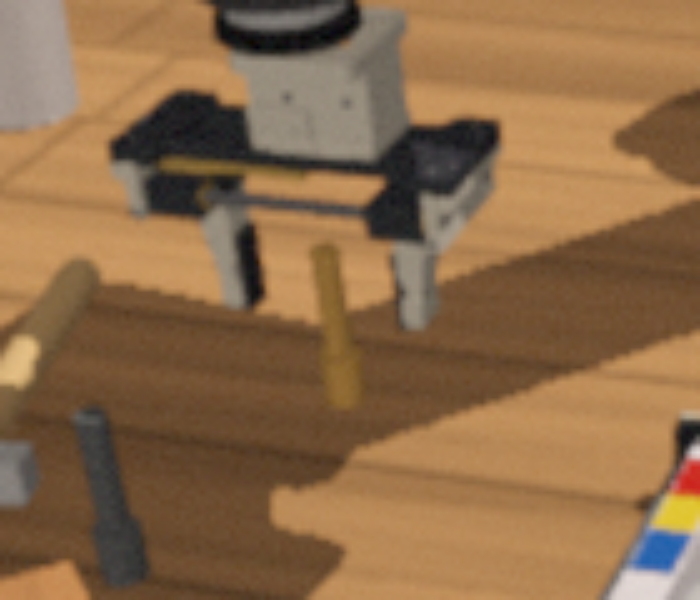

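Call:
servo_tool(steps=[[1.2, 0, 0, 0, 0], [1.2, 0, 0, 0, 0], [1.2, 0, 0, 0, 0], [1.2, 0, 0, 0, 0], [1.2, 0, 0, 0, 0], [1.2, 0, 0, 0, 0]], squeeze=20)

```text
time_s: 4.35
tcp_pos: [0.4629, -0.2552, 0.0545]
eef_rot: [-180.0, 0.0, 1.0]
contact_force: [0.2, -0.0, -0.6]
gripper_width: 0.0327
```

Call:
servo_tool(steps=[[1.2, 0, 0, 0, 0], [1.2, 0, 0, 0, 0], [1.2, 0, 0, 0, 0], [1.2, 0, 0, 0, 0]])

```text
time_s: 4.85
tcp_pos: [0.463, -0.2552, 0.0545]
eef_rot: [-180.0, 0.0, 1.0]
contact_force: [0.2, -1.5, -1.1]
gripper_width: 0.0153
```

```bash
python3 - <<'E'
from h import *
s=r.get_state(); print(s["tcp_pos"],s["contact_force"],s["gripper_width"]); save("wrist","w4")
E
```

```text
[ 0.46295743 -0.2551952   0.0544769 ] [ 0.20880346 -1.48359681 -1.07716111] 0.015337936544264413
```

View pics/w4.png

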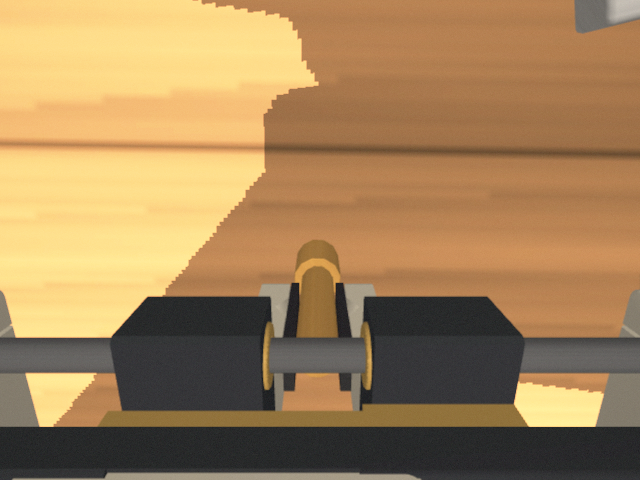

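```bash
python3 - <<'E'
from h import *
s=r.get_state()
print(wray(s,(318,240),0),wray(s,(318,259),.03), wray(s,(318,260),.03))
a=load("w4");cv2.imwrite("pics/w4c.png",cv2.resize(a[220:400,240:400],None,fx=4,fy=4))
E
```

```text
[ 0.47536607 -0.25479992  0.        ] [ 0.4755841  -0.25470046  0.03      ] [ 0.47505366 -0.25470984  0.03      ]
```

View pics/w4c.png

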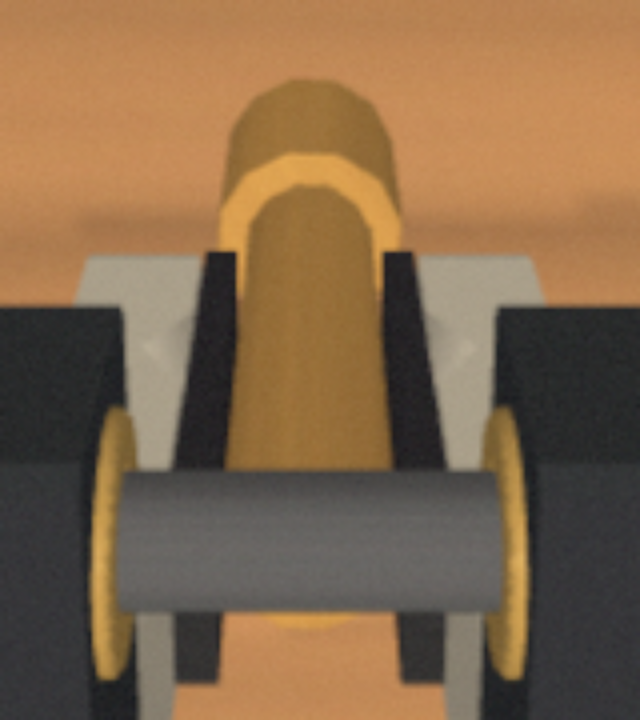

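Call:
servo_tool(steps=[[1.2, 0, 0, -1, 0], [1.2, 0, 0, -4, 0], [1.2, 0, 0, -4, 0], [1.2, 0, 0, 0, 0], [1.2, 0, 0, 0, 0]])

```text
time_s: 5.52
tcp_pos: [0.4624, -0.2549, 0.1444]
eef_rot: [-180.0, 0.0, 0.9]
contact_force: [-0.5, 0.7, -3.4]
gripper_width: 0.0157
```

Call:
servo_tool(steps=[[1.2, 0.3, -5, 0, 0], [1.2, 0.3, -5, 0, 0], [1.2, 0.3, -5, 0, 0], [1.2, 0.3, -5, 0, 0], [1.2, 0.3, -5, 0, 0], [1.2, 0, -1.4, 0, 0], [1.2, 0, 0, 2, 0], [1.2, 0, 0, 0, 0]])

```text
time_s: 6.52
tcp_pos: [0.4716, 0.0083, 0.1226]
eef_rot: [179.9, 0.3, 0.9]
contact_force: [-0.2, -0.5, -3.4]
gripper_width: 0.0155
```

Call:
servo_tool(steps=[[1.2, 0, 0, 0, 0], [1.2, 0, 0, 0, 0], [1.2, 0, 0, 0, 0]])

```text
time_s: 6.9
tcp_pos: [0.4738, 0.0088, 0.125]
eef_rot: [-180.0, -0.0, 0.9]
contact_force: [-0.0, -0.7, -2.0]
gripper_width: 0.0154
```

```bash
python3 - <<'E'
from h import *
s=r.get_state(); print(s["tcp_pos"],s["eef_rot"],s["contact_force"],s["gripper_width"]); save("wrist","w5"); save("scene","s5")
print(wray(s,(331,183),.032))
a=load("w5");cv2.imwrite("pics/w5c.png",cv2.resize(a[120:400,160:480],None,fx=2.4,fy=2.1))
E
```

```text
[0.47377564 0.00879252 0.12497447] [-1.79986534e+02 -3.66350761e-02  9.28963626e-01] [-0.00301079 -0.67685387 -2.02581307] 0.015379750288182763
[0.51192839 0.00119446 0.032     ]
```

View pics/w5.png

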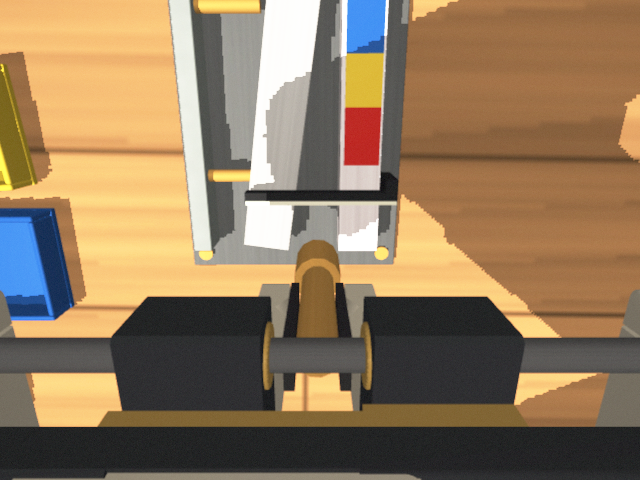

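```bash
python3 - <<'E'
from h import *
s=r.get_state()
for p,z in [((338,248),.032),((341.5,100),.032),((288.5,249),.032),((362,164.5),.032),((364,108),.032),((364,53),.032),((290,203),.044)]: print(p,wray(s,p,z).round(4))
E
```

```text
(338, 248) [ 0.4677 -0.0046  0.032 ]
(341.5, 100) [ 0.5623 -0.0036  0.032 ]
(288.5, 249) [0.4665 0.0288 0.032 ]
(362, 164.5) [ 0.524 -0.018  0.032]
(364, 108) [ 0.558  -0.0174  0.032 ]
(364, 53) [ 0.5884 -0.0158  0.032 ]
(290, 203) [0.5011 0.0268 0.044 ]
```

View pics/s5.png

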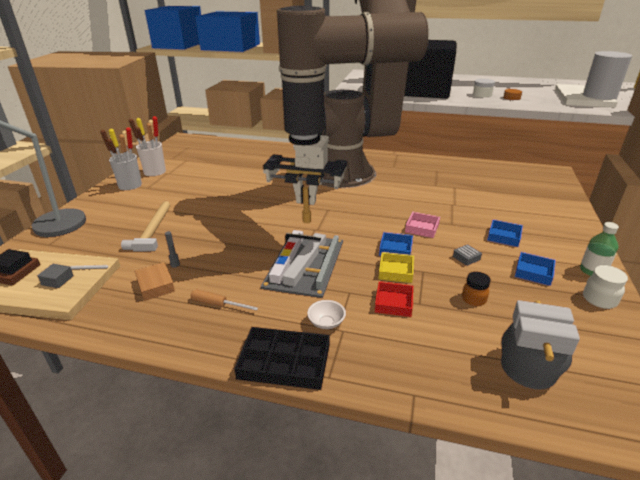

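Call:
servo_tool(steps=[[1.2, 0, 0, 2, 0], [1.2, 0, 0, 2, 0], [1.2, 0, 0, 1.5, 0], [1.2, 0, 0, 0.4, 0], [1.2, 0, 0, 0, 0], [1.2, 0, 0, 0, 0]])

```text
time_s: 7.75
tcp_pos: [0.4741, 0.0092, 0.0662]
eef_rot: [-180.0, -0.1, 1.0]
contact_force: [1.2, -0.3, -3.2]
gripper_width: 0.0153
```

```bash
python3 - <<'E'
from h import *
s=r.get_state(); print(s["tcp_pos"],s["eef_rot"],s["contact_force"],s["gripper_width"]); save("wrist","w6")
a=load("w6");cv2.imwrite("pics/w6c.png",cv2.resize(a[60:340,200:440],None,fx=2.9,fy=2.1))
E
```

```text
[0.47411636 0.00919434 0.0662454 ] [-1.79979516e+02 -6.75557565e-02  9.70510786e-01] [ 1.16653431 -0.29927878 -3.24422446] 0.015332919115656627
```

View pics/w6c.png

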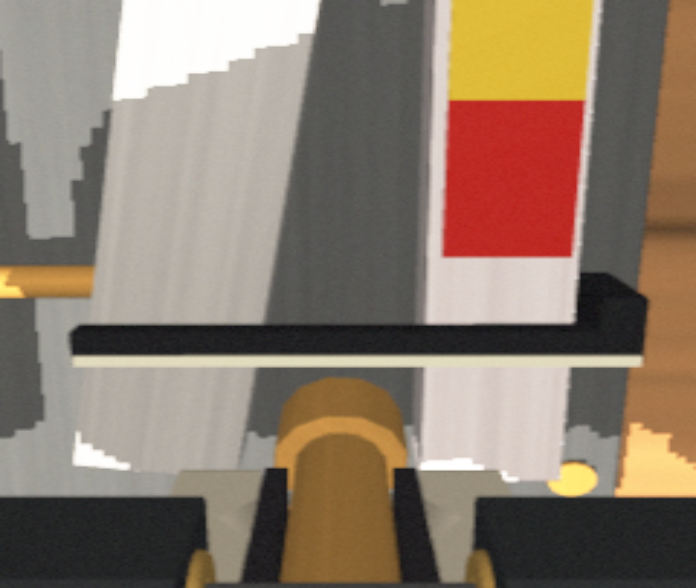

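Call:
servo_tool(steps=[[1.2, 0, 0, 0.15, 0], [1.2, 0, 0, 0.1, 0], [1.2, 0, 0, 0, 0], [1.2, 0, 0, 0, 0]])

```text
time_s: 8.3
tcp_pos: [0.4736, 0.009, 0.0631]
eef_rot: [-180.0, -0.0, 1.0]
contact_force: [-0.4, 0.9, -3.2]
gripper_width: 0.0153
```

Call:
servo_tool(steps=[[1.2, 0, 0.12, 0.05, 0], [1.2, 0, 0, 0, 0], [1.2, 0, 0, 0, 0], [1.2, 0, 0, 0, 0]], squeeze=5)

```text
time_s: 8.8
tcp_pos: [0.4736, 0.0078, 0.0625]
eef_rot: [180.0, 0.0, 1.0]
contact_force: [0.6, -0.1, -1.4]
gripper_width: 0.0158
```

Call:
servo_tool(steps=[[1.2, 0.4, 0, 0, 0], [1.2, 0.4, 0, 0, 0], [1.2, 0.4, 0, 0, 0], [1.2, 0.4, 0, 0, 0], [1.2, 0.4, 0, 0, 0], [1.2, 0.3, 0, 0, 0], [1.2, 0, 0, 0, 0], [1.2, 0, 0, 0, 0]])

```text
time_s: 9.8
tcp_pos: [0.4968, 0.0083, 0.0625]
eef_rot: [-180.0, -0.0, 1.0]
contact_force: [-0.2, 0.1, -2.0]
gripper_width: 0.016
```

```bash
python3 - <<'E'
from h import *
s=r.get_state(); print(s["tcp_pos"],s["eef_rot"],s["contact_force"],s["gripper_width"]); save("wrist","w7")
a=load("w7");cv2.imwrite("pics/w7c.png",cv2.resize(a[60:400,200:440],None,fx=2.9,fy=1.75))
E
```

```text
[0.49677161 0.00825038 0.0625412 ] [-1.79994976e+02 -2.11702342e-02  9.60209877e-01] [-0.18652284  0.08142909 -2.01096624] 0.016026395065555893
```

View pics/w7c.png

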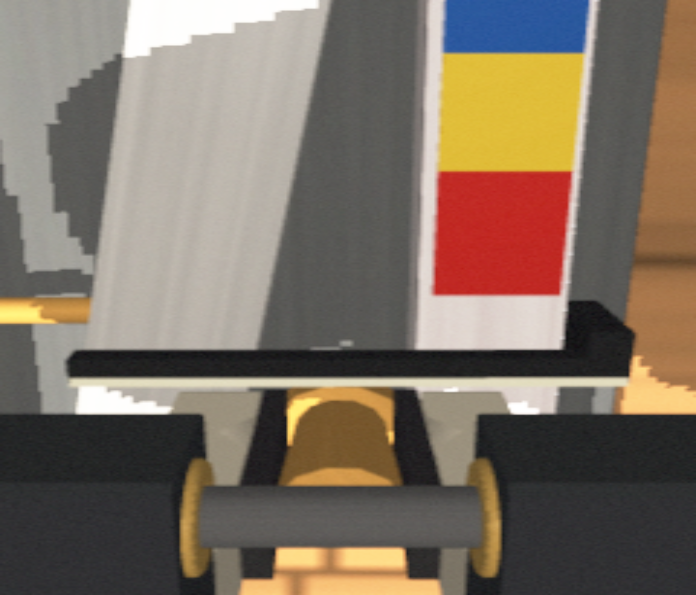

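Call:
servo_tool(steps=[[1.2, 0.2, 0.01, 0, 0], [1.2, 0.2, 0.01, 0, 0], [1.2, 0.2, 0.01, 0, 0], [1.2, 0.2, 0.01, 0, 0], [1.2, 0.2, 0.01, 0, 0], [1.2, 0.2, 0, 0, 0], [1.2, 0.2, 0, 0, 0], [1.2, 0, 0, 0, 0]])

```text
time_s: 10.85
tcp_pos: [0.5109, 0.008, 0.0626]
eef_rot: [-180.0, -0.0, 1.0]
contact_force: [-0.6, 0.5, -2.4]
gripper_width: 0.0159
```

Call:
servo_tool(steps=[[1.2, 0.1, 0, 0, 0], [1.2, 0.1, 0, 0, 0], [1.2, 0.1, 0, 0, 0], [1.2, 0, 0, 0, 0]])

```text
time_s: 11.35
tcp_pos: [0.5137, 0.008, 0.0626]
eef_rot: [180.0, -0.0, 1.0]
contact_force: [-0.7, 0.5, -2.3]
gripper_width: 0.0156
```

```bash
python3 - <<'E'
from h import *
s=r.get_state(); print(s["tcp_pos"],s["eef_rot"],s["contact_force"],s["gripper_width"]); save("wrist","w8"); save("top","t8")
a=load("w8");cv2.imwrite("pics/w8c.png",cv2.resize(a[60:400,200:440],None,fx=2.9,fy=1.75))
E
```

```text
[0.51372185 0.00798753 0.06257833] [ 1.79998983e+02 -6.96220877e-03  9.62238859e-01] [-0.73367387  0.47491877 -2.32329395] 0.015649571039119427
```

View pics/w8c.png

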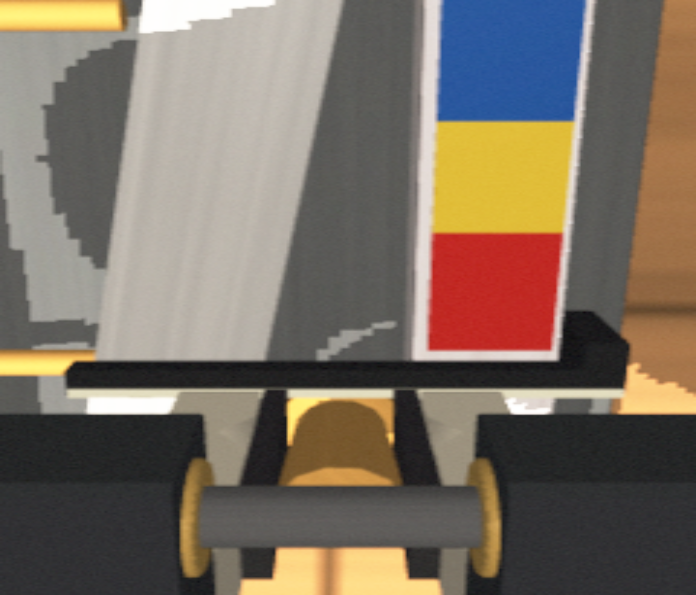

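```bash
python3 - <<'E'
from h import *
s=r.get_state()
def w(x,y): return wray(s,(x/2.9+200,y/1.75+60),.032).round(4)
print(w(267,358),w(413,358)); print(w(305,180),w(414,180)); print(w(340,5),w(414,5))
E
```

```text
[0.5206 0.0217 0.032 ] [ 0.5211 -0.0041  0.032 ]
[0.5726 0.0154 0.032 ] [ 0.5729 -0.0024  0.032 ]
[0.6164 0.0104 0.032 ] [ 0.6166 -0.0008  0.032 ]
```

Call:
servo_tool(steps=[[1.2, 0.15, 0, 0, 0], [1.2, 0.15, 0, 0, 0], [1.2, 0.15, 0, 0, 0], [1.2, 0.15, 0, 0, 0], [1.2, 0.15, 0, 0, 0], [1.2, 0.1, 0, 0, 0], [1.2, 0.1, 0, 0, 0], [1.2, 0, 0, 0, 0]])

```text
time_s: 12.45
tcp_pos: [0.5232, 0.0082, 0.0626]
eef_rot: [-180.0, -0.0, 1.0]
contact_force: [0.0, 1.4, -2.7]
gripper_width: 0.016
```

Call:
servo_tool(steps=[[1.2, 0.1, 0, 0, 0], [1.2, 0.1, 0, 0, 0], [1.2, 0.1, 0, 0, 0], [1.2, 0, 0, 0, 0]])

```text
time_s: 12.95
tcp_pos: [0.5262, 0.0082, 0.0626]
eef_rot: [180.0, -0.0, 1.0]
contact_force: [-0.9, 0.6, -2.5]
gripper_width: 0.0158
```

Call:
servo_tool(steps=[[1.2, 0.05, 0, 0, 0], [1.2, 0.05, 0, 0, 0], [1.2, 0.05, 0, 0, 0], [1.2, 0.05, 0, 0, 0], [1.2, 0, 0, 0, 0]])

```text
time_s: 13.58
tcp_pos: [0.5282, 0.0082, 0.0626]
eef_rot: [180.0, -0.0, 1.0]
contact_force: [-0.5, 0.5, -1.9]
gripper_width: 0.016
```

Call:
servo_tool(steps=[[1.2, 0.05, 0, 0, 0], [1.2, 0.05, 0, 0, 0], [1.2, 0.05, 0, 0, 0], [1.2, 0, 0, 0, 0]])

```text
time_s: 14.08
tcp_pos: [0.5297, 0.0083, 0.0625]
eef_rot: [180.0, -0.0, 1.0]
contact_force: [-0.9, 0.8, -2.0]
gripper_width: 0.0158
```

Call:
servo_tool(steps=[[1.2, 0.05, 0, 0, 0], [1.2, 0.05, 0, 0, 0], [1.2, 0.05, 0, 0, 0], [1.2, 0, 0, 0, 0]])

```text
time_s: 14.58
tcp_pos: [0.5312, 0.0083, 0.0626]
eef_rot: [180.0, -0.0, 1.0]
contact_force: [-1.1, 0.4, -1.0]
gripper_width: 0.0161
```

Call:
servo_tool(steps=[[1.2, 0.05, 0, 0, 0], [1.2, 0.05, 0, 0, 0], [1.2, 0, 0, 0, 0]])

```text
time_s: 14.95
tcp_pos: [0.5322, 0.0083, 0.0626]
eef_rot: [180.0, -0.0, 1.0]
contact_force: [-0.8, 0.7, -2.8]
gripper_width: 0.0158
```

Call:
servo_tool(steps=[[1.2, 0.05, 0, 0, 0], [1.2, 0.05, 0, 0, 0], [1.2, 0, 0, 0, 0]])

```text
time_s: 15.32
tcp_pos: [0.5332, 0.0083, 0.0626]
eef_rot: [-180.0, -0.0, 1.0]
contact_force: [-1.1, -0.3, -2.5]
gripper_width: 0.0156
```

```bash
python3 - <<'E'
from h import *
s=r.get_state(); print(s["tcp_pos"],s["eef_rot"],s["contact_force"],s["moment"],s["gripper_width"]); save("wrist","w9")
a=load("w9");cv2.imwrite("pics/w9c.png",cv2.resize(a[60:400,200:440],None,fx=2.9,fy=1.75))
E
```

```text
[0.53317736 0.00833685 0.0625675 ] [-1.79997626e+02 -5.56389545e-03  9.59656955e-01] [-1.12089785 -0.29700293 -2.4665972 ] [ 0.07246708  0.35325062 -0.03034688] 0.015631630337506
```

View pics/w9c.png

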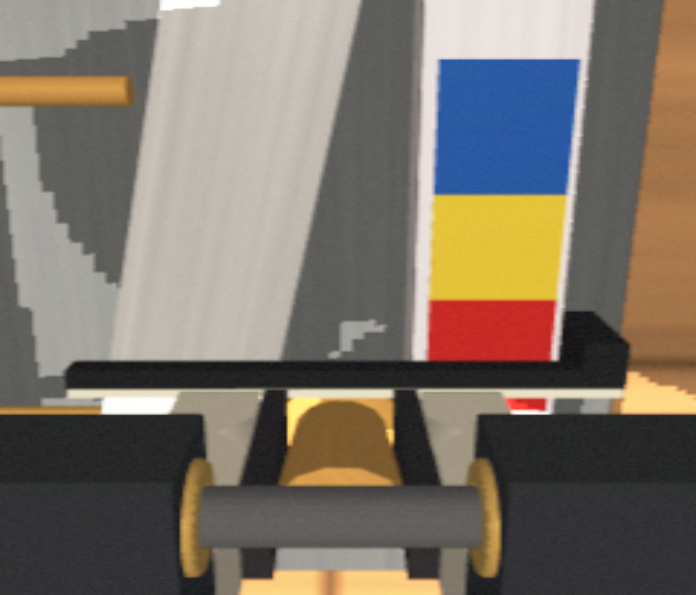

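Call:
servo_tool(steps=[[1.2, 0.05, 0, 0, 0], [1.2, 0.05, 0, 0, 0], [1.2, 0, 0, 0, 0]])

```text
time_s: 15.75
tcp_pos: [0.5341, 0.0083, 0.0626]
eef_rot: [180.0, -0.0, 1.0]
contact_force: [-1.2, 0.5, -1.6]
gripper_width: 0.0158
```

Call:
servo_tool(steps=[[1.2, 0.05, 0, 0, 0], [1.2, 0.05, 0, 0, 0], [1.2, 0, 0, 0, 0]])

```text
time_s: 16.12
tcp_pos: [0.5352, 0.0084, 0.0626]
eef_rot: [-180.0, -0.0, 1.0]
contact_force: [-1.3, 0.6, -2.3]
gripper_width: 0.016
```

Call:
servo_tool(steps=[[1.2, 0.05, 0, 0, 0], [1.2, 0.05, 0, 0, 0], [1.2, 0, 0, 0, 0]])

```text
time_s: 16.5
tcp_pos: [0.5362, 0.0084, 0.0626]
eef_rot: [-180.0, -0.0, 1.0]
contact_force: [-1.2, 0.5, -3.0]
gripper_width: 0.0159
```

Call:
servo_tool(steps=[[1.2, 0.05, 0, 0, 0], [1.2, 0.05, 0, 0, 0], [1.2, 0, 0, 0, 0]])

```text
time_s: 16.88
tcp_pos: [0.5372, 0.0084, 0.0626]
eef_rot: [-180.0, -0.0, 1.0]
contact_force: [-0.3, -0.0, -2.1]
gripper_width: 0.0161
```

Call:
servo_tool(steps=[[1.2, 0.05, 0, 0, 0], [1.2, 0.05, 0, 0, 0], [1.2, 0, 0, 0, 0]])

```text
time_s: 17.25
tcp_pos: [0.5381, 0.0084, 0.0626]
eef_rot: [-180.0, -0.0, 1.0]
contact_force: [-1.4, 0.3, -1.7]
gripper_width: 0.0163
```

```bash
python3 - <<'E'
from h import *
s=r.get_state(); print(s["tcp_pos"],s["eef_rot"],s["contact_force"],s["moment"],s["gripper_width"]); save("wrist","w10")
a=load("w10");cv2.imwrite("pics/w10c.png",cv2.resize(a[220:400,240:400],None,fx=4,fy=3.3))
E
```

```text
[0.53814338 0.00842101 0.0625602 ] [-1.79999854e+02 -2.44123291e-03  9.62377088e-01] [-1.376535    0.27457485 -1.74927946] [0.10540019 0.35338933 0.02445349] 0.016311728972196664
```

View pics/w10c.png

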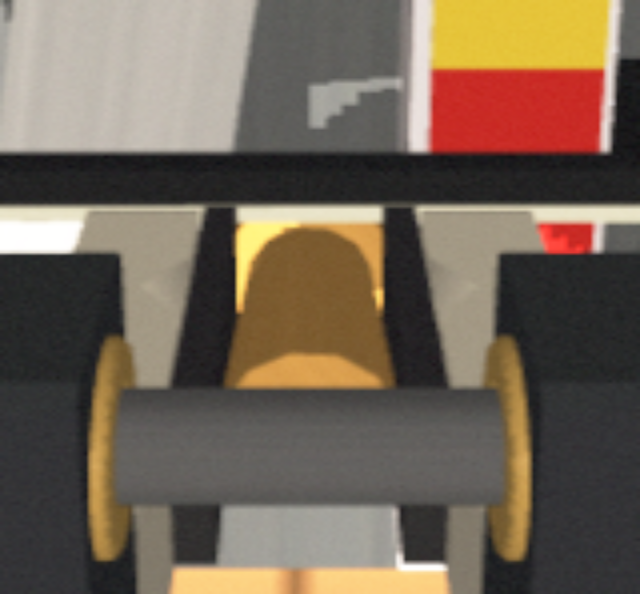

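```bash
python3 - <<'E'
from h import *
s=r.get_state()
print(s["tcp_pos"],wray(s,(317,286.5),.044),wray(s,(317,288.5),.044))
K,T=wproj_setup(s); Ti=np.linalg.inv(T)
def wp(P):
    q=Ti@np.r_[P,1]; p=K@q[:3]; return p[:2]/p[2]
x,y=s["tcp_pos"][:2]
for t in (0,.05,.1,.15,.2,.3):
    # tilt about pinch (top forward +x)
    P=lambda h,dx:(x+ (h-.073)*np.sin(t)+dx*np.cos(t), y, .0813+(h-.073)*np.cos(t)-dx*np.sin(t))
    print(t,"top back",wp(P(.096,-.008)),"top front",wp(P(.096,.008)),"stem front 0.034",wp(P(.034,.008)), "foot bottom",P(0,0))
save("scene","s10"); a=load("s10"); cv2.imwrite("pics/s10c.png",cv2.resize(a[130:300,230:370],None,fx=5,fy=3.5))
E
```

```text
[0.53814336 0.00840549 0.06256033] [0.53866947 0.00920197 0.044     ] [0.53759413 0.00918373 0.044     ]
0 top back [318.9975659  383.24463309] top front [319.87373499 343.58802779] stem front 0.034 [318.8894694  271.05065809] foot bottom (np.float64(0.538143356988051), np.float64(0.008405494944986996), np.float64(0.008300000000000002))
0.05 top back [319.06513211 381.16813095] top front [319.92856065 339.93800914] stem front 0.034 [318.81204496 274.45882942] foot bottom (np.float64(0.5344948776312916), np.float64(0.008405494944986996), np.float64(0.008391230991167467))
0.1 top back [319.13331157 378.91802919] top front [319.98069796 336.2581563 ] stem front 0.034 [318.73579803 277.94472611] foot bottom (np.float64(0.5308555175728326), np.float64(0.008405494944986996), np.float64(0.00866469593470412))
0.15 top back [319.2018643  376.50003091] top front [320.02995325 332.56274624] stem front 0.034 [318.66079675 281.50353068] foot bottom (np.float64(0.5272343733174784), np.float64(0.008405494944986996), np.float64(0.009119711310668924))
0.2 top back [319.27054249 373.92081048] top front [320.07614907 328.86605004] stem front 0.034 [318.587107   285.13059907] foot bottom (np.float64(0.5236404958400116), np.float64(0.008405494944986996), np.float64(0.009755139817589367))
0.3 top back [319.40725413 368.31016617] top front [320.15874004 321.52520897] stem front 0.034 [318.44391717 292.5717136 ] foot bottom (np.float64(0.5165703819017733), np.float64(0.008405494944986996), np.float64(0.011560436293830759))
```

View pics/s10c.png

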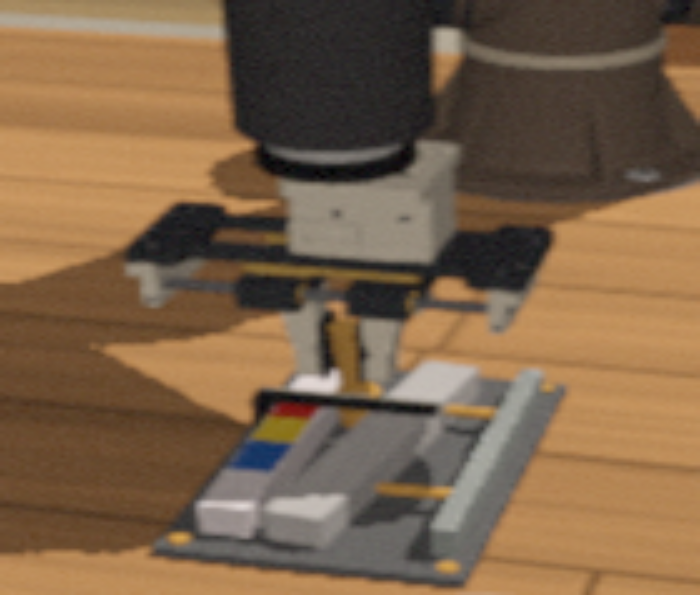

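Call:
servo_tool(steps=[[3.0, 0, 0, 0, 0], [3.0, 0, 0, 0, 0], [3.0, 0, 0, 0, 0], [3.0, -0.5, 0, 0, 0], [3.0, -0.5, 0, 0, 0], [3.0, -0.4, 0, 0, 0], [3.0, 0, 0, 0, 0], [3.0, 0, 0, 0, 0]])

```text
time_s: 18.35
tcp_pos: [0.5242, 0.0083, 0.0627]
eef_rot: [-180.0, -0.0, 1.0]
contact_force: [-0.6, 0.8, 0.6]
gripper_width: 0.0298
```

```bash
python3 - <<'E'
from h import *
s=r.get_state(); print(s["tcp_pos"],s["eef_rot"],s["contact_force"],s["moment"],s["gripper_width"]); save("wrist","w11")
a=load("w11");cv2.imwrite("pics/w11c.png",cv2.resize(a[220:400,220:420],None,fx=4,fy=3.3))
K,T=wproj_setup(s); Ti=np.linalg.inv(T)
def wp(P):
    q=Ti@np.r_[P,1]; p=K@q[:3]; return p[:2]/p[2]
for x in (.521,.524,.527): print(x,wp((x-.008,.0075,.104)),wp((x+.008,.0075,.104)),wp((x+.012,.0075,.038)))
E
```

```text
[0.52423841 0.00825153 0.06266688] [-1.79996953e+02 -1.64678917e-02  9.71017013e-01] [-0.59388348  0.8062461   0.5600194 ] [-0.02685455  0.00714862 -0.03627116] 0.02981987684269791
0.521 [320.93685905 390.15818886] [321.88046832 351.14954623] [320.38367558 266.17343146]
0.524 [321.10874246 383.05255859] [322.06503408 343.51963011] [320.50290343 260.5599969 ]
0.527 [321.28290219 375.85282599] [322.25213358 335.78496924] [320.62324807 254.89398166]
```

View pics/w11c.png

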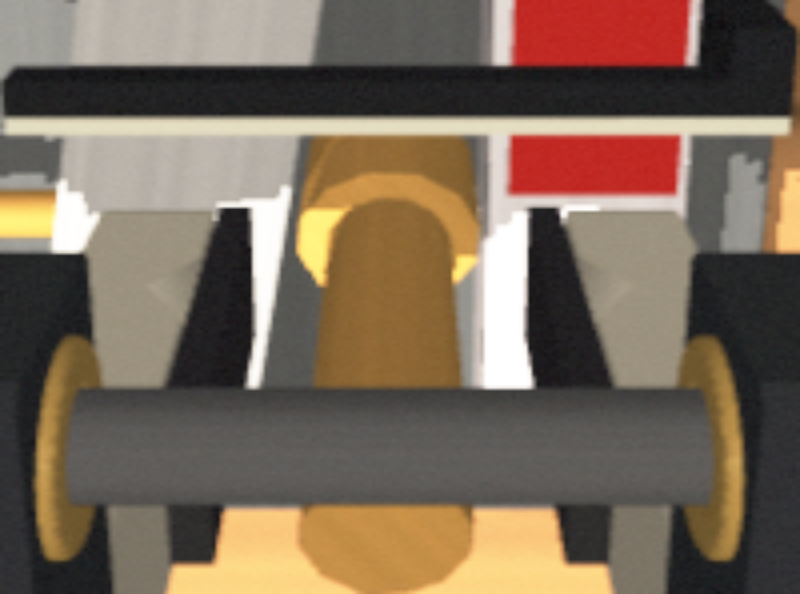

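Call:
servo_tool(steps=[[3.0, -0.35, 0, 0.25, 0], [3.0, -0.35, 0, 0.25, 0], [3.0, 0, 0, 0, 0], [1.2, 0, 0, 0, 0], [1.2, 0, 0, 0, 0], [1.2, 0, 0, 0, 0], [1.2, 0, 0, 0, 0]], squeeze=30)

```text
time_s: 19.27
tcp_pos: [0.5173, 0.008, 0.0576]
eef_rot: [-180.0, -0.0, 1.0]
contact_force: [0.9, 1.2, -0.1]
gripper_width: 0.0153
```

```bash
python3 - <<'E'
from h import *
s=r.get_state(); print(s["tcp_pos"],s["contact_force"],s["moment"],s["gripper_width"]); save("wrist","w12")
a=load("w12");cv2.imwrite("pics/w12c.png",cv2.resize(a[220:400,220:420],None,fx=4,fy=3.3))
K,T=wproj_setup(s); Ti=np.linalg.inv(T)
def wp(P):
    q=Ti@np.r_[P,1]; p=K@q[:3]; return p[:2]/p[2]
x,y=s["tcp_pos"][:2]
print(wp((x-.008,y,.104)),wp((x+.012,y,.038)))
E
```

```text
[0.5172553  0.00804947 0.05762873] [ 0.89147599  1.20198844 -0.13754979] [-0.12019315 -0.1352803   0.03086225] 0.015329077372002467
[319.07145931 392.33948511] [319.04870973 263.92762538]
```

View pics/w12c.png

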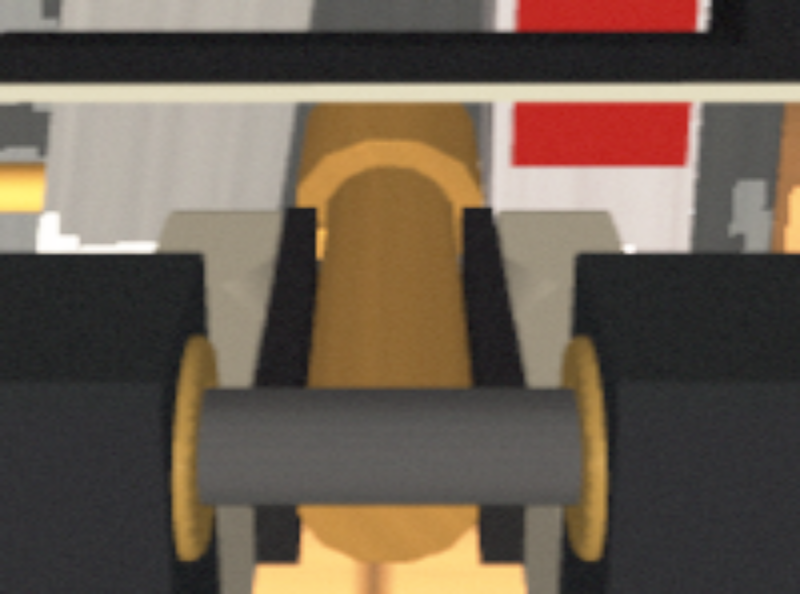

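Call:
servo_tool(steps=[[1.2, 0.4, 0, -0.05, 0], [1.2, 0.3, 0.01, 0, 0], [1.2, 0, 0.02, 0, 0], [1.2, 0, 0, 0, 0], [1.2, 0, 0, 0, 0]])

```text
time_s: 19.95
tcp_pos: [0.524, 0.0078, 0.058]
eef_rot: [180.0, 0.0, 1.0]
contact_force: [-0.4, -0.2, -2.3]
gripper_width: 0.015
```

Call:
servo_tool(steps=[[1.2, 0, 0.03, 0, 0], [1.2, 0, 0, 0, 0], [1.2, 0, 0, 0, 0]])

```text
time_s: 20.32
tcp_pos: [0.5241, 0.0076, 0.0581]
eef_rot: [180.0, -0.0, 1.0]
contact_force: [-0.1, 0.3, -1.4]
gripper_width: 0.0153
```

Call:
servo_tool(steps=[[1.2, 0, 0.03, 0, 0], [1.2, 0, 0, 0, 0], [1.2, 0, 0, 0, 0]])

```text
time_s: 20.7
tcp_pos: [0.5241, 0.0073, 0.0581]
eef_rot: [-180.0, -0.0, 1.0]
contact_force: [-0.2, -0.8, -3.5]
gripper_width: 0.0155
```

Call:
servo_tool(steps=[[1.2, 0, 0.03, 0, 0], [1.2, 0, 0, 0, 0], [1.2, 0, 0, 0, 0]])

```text
time_s: 21.08
tcp_pos: [0.5242, 0.0071, 0.0581]
eef_rot: [-180.0, -0.0, 1.0]
contact_force: [0.6, 1.6, -2.8]
gripper_width: 0.0153
```

Call:
servo_tool(steps=[[1.2, 0, 0.03, 0, 0], [1.2, 0, 0, 0, 0], [1.2, 0, 0, 0, 0]])

```text
time_s: 21.45
tcp_pos: [0.5242, 0.0069, 0.0581]
eef_rot: [-180.0, -0.0, 1.0]
contact_force: [-1.2, 4.4, -2.8]
gripper_width: 0.0149
```

Call:
servo_tool(steps=[[1.2, 0, 0.03, 0, 0], [1.2, 0, 0, 0, 0], [1.2, 0, 0, 0, 0]])

```text
time_s: 21.82
tcp_pos: [0.5242, 0.0068, 0.0581]
eef_rot: [-180.0, -0.0, 1.0]
contact_force: [-1.1, 6.3, -2.0]
gripper_width: 0.0155
```

Call:
servo_tool(steps=[[1.2, 0, -0.05, 0, 0], [1.2, 0.1, 0, 0, 0], [1.2, 0.1, 0, 0, 0], [1.2, 0.1, 0, 0, 0], [1.2, 0, 0, 0, 0]])

```text
time_s: 22.45
tcp_pos: [0.5262, 0.0069, 0.0577]
eef_rot: [-180.0, 0.1, 0.9]
contact_force: [-3.4, 6.3, -2.8]
gripper_width: 0.0156
```

Call:
servo_tool(steps=[[1.2, 0.05, 0, 0, 0], [1.2, 0.05, 0, 0, 0], [1.2, 0, 0, 0, 0]])

```text
time_s: 22.82
tcp_pos: [0.5268, 0.0069, 0.0576]
eef_rot: [180.0, 0.1, 0.9]
contact_force: [-4.6, 5.1, 0.7]
gripper_width: 0.0155
```

Call:
servo_tool(steps=[[1.2, 0.05, 0, 0, 0], [1.2, 0.05, 0, 0, 0], [1.2, 0, 0, 0, 0]])

```text
time_s: 23.2
tcp_pos: [0.5273, 0.0069, 0.0575]
eef_rot: [180.0, 0.2, 0.9]
contact_force: [-5.3, 7.3, 0.6]
gripper_width: 0.0155
```

Call:
servo_tool(steps=[[1.2, 0, -0.06, 0, 0], [1.2, 0, 0, 0, 0], [1.2, 0, 0, 0, 0]])

```text
time_s: 23.58
tcp_pos: [0.5288, 0.0072, 0.0578]
eef_rot: [180.0, 0.0, 1.0]
contact_force: [-1.8, 1.4, -3.4]
gripper_width: 0.0155
```

```bash
python3 - <<'E'
from h import *
s=r.get_state(); print(s["tcp_pos"],s["contact_force"],s["moment"],s["gripper_width"]); save("wrist","w13")
a=load("w13");cv2.imwrite("pics/w13c.png",cv2.resize(a[220:400,220:420],None,fx=4,fy=3.3))
K,T=wproj_setup(s); Ti=np.linalg.inv(T)
def wp(P):
    q=Ti@np.r_[P,1]; p=K@q[:3]; return p[:2]/p[2]
x,y=s["tcp_pos"][:2]
print(wp((x-.008,y,.104)),wp((x+.012,y,.038)))
E
```

```text
[0.5288008  0.00721217 0.05784107] [-1.75410045  1.37009097 -3.37456269] [ 0.52453882  0.67484397 -0.04000955] 0.015503651670391763
[319.13242699 391.99848485] [319.02855689 263.73501969]
```

View pics/w13c.png

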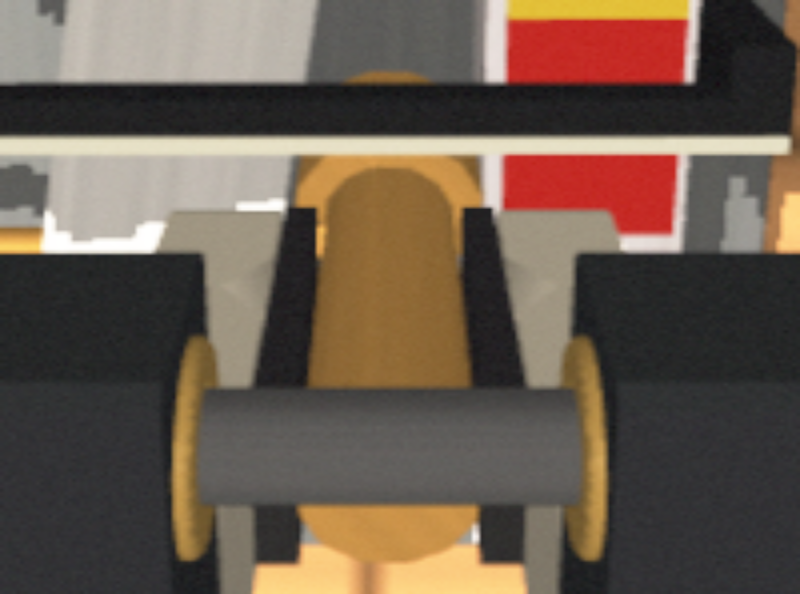

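Call:
servo_tool(steps=[[1.2, 0.05, 0, 0, 0], [1.2, 0.05, 0, 0, 0], [1.2, 0, 0, 0, 0]])

```text
time_s: 24.0
tcp_pos: [0.5304, 0.0074, 0.0582]
eef_rot: [180.0, -0.0, 1.0]
contact_force: [-0.3, -0.5, -2.7]
gripper_width: 0.0154
```

Call:
servo_tool(steps=[[1.2, 0.05, 0, 0, 0], [1.2, 0.05, 0, 0, 0], [1.2, 0, 0, 0, 0]])

```text
time_s: 24.38
tcp_pos: [0.5312, 0.0076, 0.0581]
eef_rot: [180.0, -0.0, 1.0]
contact_force: [0.1, -0.6, -2.3]
gripper_width: 0.0155
```

Call:
servo_tool(steps=[[1.2, 0.05, 0, 0, 0], [1.2, 0.05, 0, 0, 0], [1.2, 0, 0, 0, 0]])

```text
time_s: 24.75
tcp_pos: [0.5322, 0.0076, 0.0581]
eef_rot: [-180.0, -0.0, 1.0]
contact_force: [-0.8, -0.1, -3.0]
gripper_width: 0.0158
```

Call:
servo_tool(steps=[[1.2, 0.05, 0.01, 0, 0], [1.2, 0.05, 0.01, 0, 0], [1.2, 0, 0, 0, 0]])

```text
time_s: 25.12
tcp_pos: [0.5332, 0.0075, 0.0581]
eef_rot: [-180.0, -0.0, 1.0]
contact_force: [-0.1, 0.9, -2.3]
gripper_width: 0.0154
```

Call:
servo_tool(steps=[[1.2, 0.05, 0, 0, 0], [1.2, 0.05, 0, 0, 0], [1.2, 0, 0, 0, 0]])

```text
time_s: 25.5
tcp_pos: [0.5341, 0.0074, 0.058]
eef_rot: [180.0, 0.0, 1.0]
contact_force: [-0.5, -0.1, -3.2]
gripper_width: 0.0156
```

Call:
servo_tool(steps=[[1.2, 0.05, 0, 0, 0], [1.2, 0.05, 0, 0, 0], [1.2, 0, 0, 0, 0]])

```text
time_s: 25.88
tcp_pos: [0.5349, 0.0074, 0.058]
eef_rot: [180.0, 0.0, 1.0]
contact_force: [-2.1, 0.4, -2.4]
gripper_width: 0.0154
```

Resistance is beginning, with x now lagging the command, so I go on in finer steps.

Call:
servo_tool(steps=[[1.2, 0.03, 0, 0, 0], [1.2, 0.02, 0, 0, 0], [1.2, 0, 0, 0, 0]])

```text
time_s: 26.25
tcp_pos: [0.5352, 0.0074, 0.0579]
eef_rot: [180.0, 0.0, 1.0]
contact_force: [-3.4, 0.4, -1.5]
gripper_width: 0.0157
```

Call:
servo_tool(steps=[[1.2, 0.03, 0, 0, 0], [1.2, 0.02, 0, 0, 0], [1.2, 0, 0, 0, 0]])

```text
time_s: 26.62
tcp_pos: [0.5357, 0.0074, 0.0579]
eef_rot: [180.0, 0.0, 1.0]
contact_force: [-4.1, 1.5, -1.7]
gripper_width: 0.0153
```

```bash
python3 - <<'E'
from h import *
s=r.get_state(); print(s["tcp_pos"],s["contact_force"],s["moment"],s["gripper_width"]); save("wrist","w14")
a=load("w14");cv2.imwrite("pics/w14c.png",cv2.resize(a[220:400,220:420],None,fx=4,fy=3.3))
print(wray(s,(300,268),.044))
E
```

```text
[0.53566805 0.00738165 0.05791606] [-4.06404725  1.46071962 -1.72246963] [0.38727646 1.92080748 0.02095263] 0.015251541825045269
[0.5477773  0.01635158 0.044     ]
```

View pics/w14c.png

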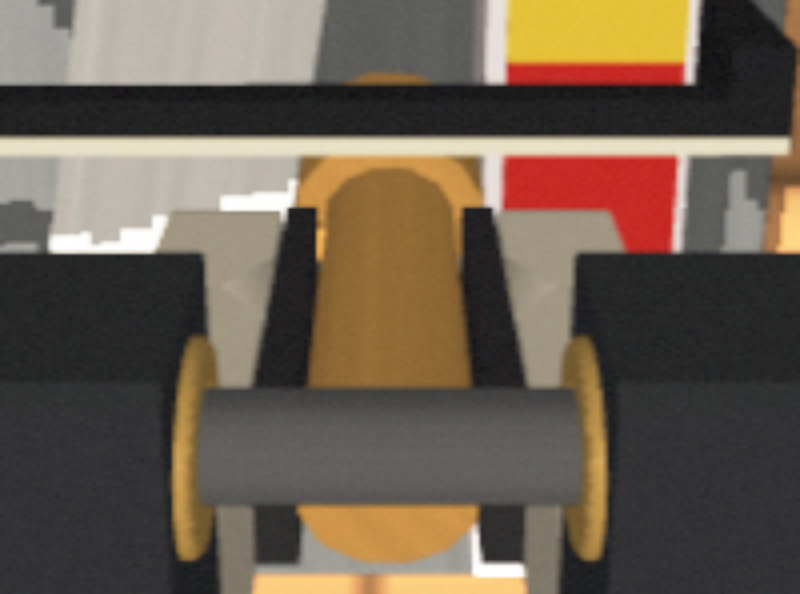

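Call:
servo_tool(steps=[[1.2, 0.03, 0, 0, 0], [1.2, 0.02, 0, 0, 0], [1.2, 0, 0, 0, 0]])

```text
time_s: 27.05
tcp_pos: [0.5359, 0.0073, 0.0579]
eef_rot: [180.0, 0.1, 0.9]
contact_force: [-6.9, 1.2, -0.7]
gripper_width: 0.0154
```

Call:
servo_tool(steps=[[1.2, 0.03, 0, 0, 0], [1.2, 0.02, 0, 0, 0], [1.2, 0, 0, 0, 0]])

```text
time_s: 27.42
tcp_pos: [0.5361, 0.0073, 0.0578]
eef_rot: [180.0, 0.1, 0.9]
contact_force: [-6.5, 1.5, -0.3]
gripper_width: 0.0157
```

Call:
servo_tool(steps=[[1.2, 0.03, 0, 0, 0], [1.2, 0.02, 0, 0, 0], [1.2, 0, 0, 0, 0]])

```text
time_s: 27.8
tcp_pos: [0.5363, 0.0073, 0.0578]
eef_rot: [180.0, 0.1, 0.9]
contact_force: [-7.1, 1.9, 1.1]
gripper_width: 0.0153
```

Call:
servo_tool(steps=[[1.2, 0.03, 0, 0, 0], [1.2, 0.03, 0, 0, 0], [1.2, 0, 0, 0, 0], [1.2, 0, 0, 0, 0]])

```text
time_s: 28.3
tcp_pos: [0.5366, 0.0073, 0.0577]
eef_rot: [180.0, 0.2, 0.9]
contact_force: [-8.5, 2.9, 1.9]
gripper_width: 0.0152
```

```bash
python3 - <<'E'
from h import *
s=r.get_state(); print(s["tcp_pos"],s["contact_force"],s["moment"],s["gripper_width"]); save("wrist","w15")
a=load("w15");cv2.imwrite("pics/w15c.png",cv2.resize(a[220:400,220:420],None,fx=4,fy=3.3))
E
```

```text
[0.536605   0.0072585  0.05773225] [-8.48418913  2.91284597  1.86248843] [ 0.95042757  3.52728541 -0.02377038] 0.015175166074527876
```

View pics/w15c.png

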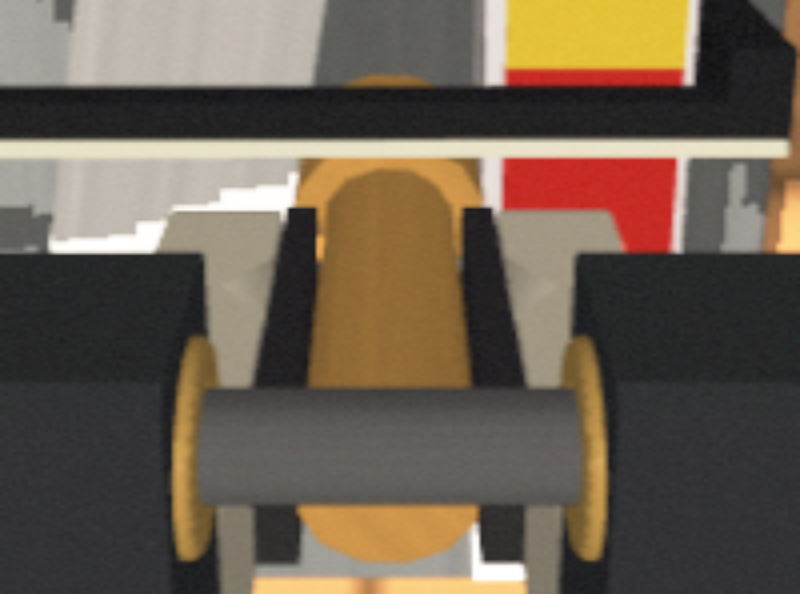

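Call:
servo_tool(steps=[[1.2, -0.2, 0, 0, 0], [1.2, -0.3, -0.02, 0, 0], [1.2, -0.4, -0.03, 0, 0], [1.2, -0.4, 0, 0, 0], [1.2, -0.4, 0, 0, 0], [1.2, 0, 0, 0, 0], [1.2, 0, 0, 0, 0]])

```text
time_s: 29.22
tcp_pos: [0.5214, 0.0078, 0.0582]
eef_rot: [-180.0, -0.0, 1.0]
contact_force: [0.4, -0.0, -3.4]
gripper_width: 0.0154
```

```bash
python3 - <<'E'
from h import *
s=r.get_state(); print(s["tcp_pos"],s["contact_force"],s["gripper_width"]); save("wrist","w16")
a=load("w16");cv2.imwrite("pics/w16c.png",cv2.resize(a[180:400,200:440],None,fx=3.3,fy=2.7))
E
```

```text
[0.52141723 0.00784289 0.05820834] [ 0.41646313 -0.01550067 -3.43252325] 0.015393299087912949
```

View pics/w16c.png

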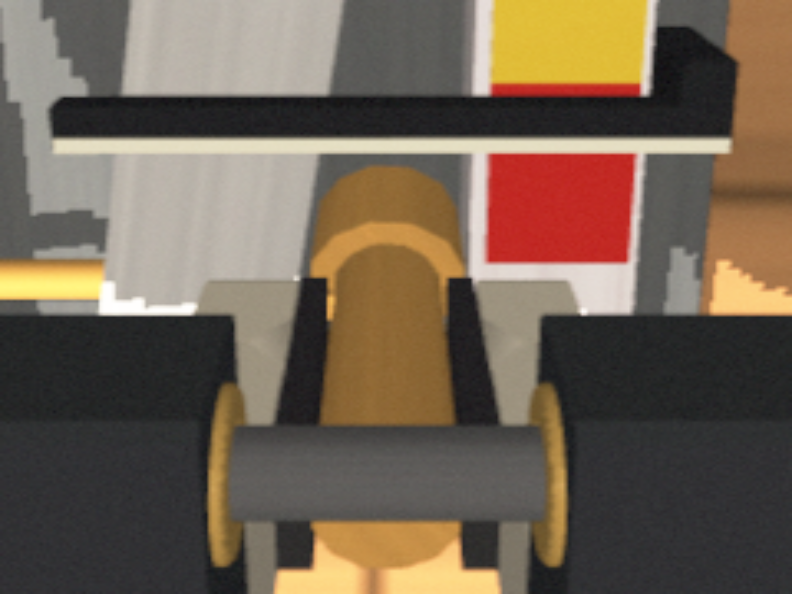

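Call:
servo_tool(steps=[[1.2, 0, 0, -1, 0], [1.2, 0, 0, -3, 0], [1.2, 0, 0, -4, 0], [1.2, 0, 0, -3, 0], [1.2, 0, 0, 0, 0]])

```text
time_s: 29.9
tcp_pos: [0.5229, 0.0081, 0.1713]
eef_rot: [-179.9, -0.3, 1.0]
contact_force: [0.5, 0.3, -3.0]
gripper_width: 0.0154
```

```bash
python3 - <<'E'
from h import *
s=r.get_state(); print(s["tcp_pos"],s["contact_force"],s["gripper_width"])
C=[ray("top",(x/5+225-.4,y/5+180-.4),.025) for x,y in [(82,22),(224,20),(228,160),(85,163)]]
print(np.round(C,4),np.mean(C,0))
b=[ray("scene",(x/4.7+250-.4,y/4.7+215-.4),.025) for x,y in [(603,318),(767,332),(762,423),(590,412)]]
print(np.mean(b,0).round(4))
t=save("top","t17"); cv2.imwrite("pics/t17c.png",cv2.resize(t[180:290,225:385],None,fx=5,fy=5,interpolation=cv2.INTER_CUBIC))
E
```

```text
[0.52293996 0.0081409  0.17131701] [ 0.51818917  0.33877946 -3.02634626] 0.015395183821742828
[[0.6943 0.3055 0.025 ]
 [0.6979 0.2249 0.025 ]
 [0.6159 0.2187 0.025 ]
 [0.6118 0.2989 0.025 ]] [0.65497078 0.26199564 0.025     ]
[0.6556 0.262  0.025 ]
```

View pics/t17c.png

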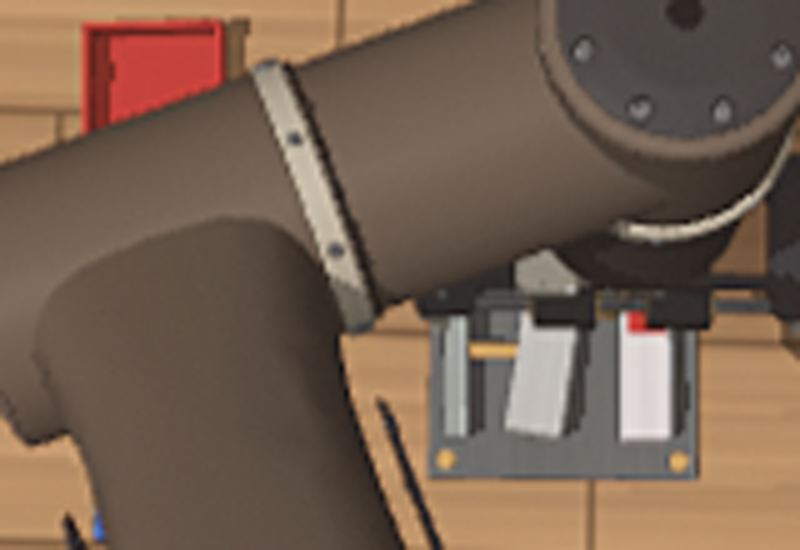

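Call:
servo_tool(steps=[[1.2, 2.3, -4.2, 0, 0], [1.2, 2.3, -4.2, 0, 0], [1.2, 2.3, -4.2, 0, 0], [1.2, 2.3, -4.2, 0, 0], [1.2, 2.3, -4.2, 0, 0], [1.2, 2.1, -4.2, 0, 0], [1.2, 0, 0, 3, 0], [1.2, 0, 0, 0, 0]])

```text
time_s: 30.95
tcp_pos: [0.6504, 0.2609, 0.1333]
eef_rot: [179.8, 0.4, 1.0]
contact_force: [1.0, -0.4, -2.8]
gripper_width: 0.0156
```

Call:
servo_tool(steps=[[1.2, 0, 0, 0, 0], [1.2, 0, 0, 0, 0]])

```text
time_s: 31.2
tcp_pos: [0.6535, 0.2617, 0.1395]
eef_rot: [-180.0, -0.1, 0.9]
contact_force: [0.3, -1.5, -2.3]
gripper_width: 0.0154
```

```bash
python3 - <<'E'
from h import *
s=r.get_state(); print(s["tcp_pos"],s["contact_force"],s["gripper_width"]); save("wrist","w18")
K,T=wproj_setup(s); Ti=np.linalg.inv(T)
def wp(P):
    q=Ti@np.r_[P,1]; p=K@q[:3]; return p[:2]/p[2]
print(wp((.655,.262,.004)),wp((*s["tcp_pos"][:2],.004)))
E
```

```text
[0.65348609 0.26170992 0.13946657] [ 0.2628879  -1.46663011 -2.32152609] 0.015406879225932958
[317.69332705 220.08159121] [318.0350236  221.97390849]
```

View pics/w18.png

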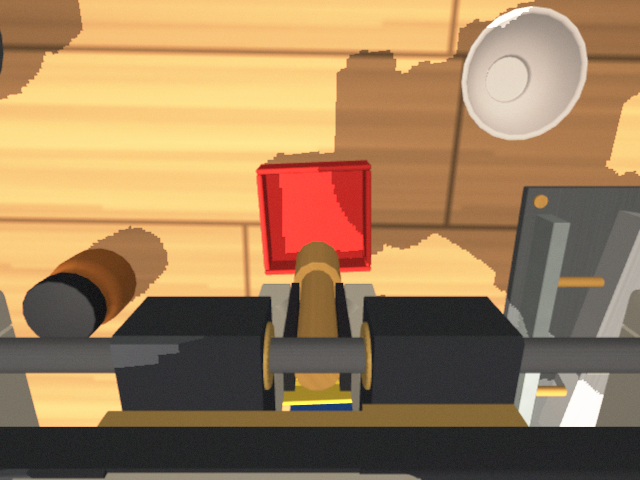

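Call:
servo_tool(steps=[[1.2, 0, 0, 3, 0], [1.2, 0, 0, 3, 0], [1.2, 0, 0, 1.5, 0], [1.2, 0, 0, 0.7, 0], [1.2, 0, 0, 0, 0], [1.2, 0, 0, 0, 0], [1.2, 0, 0, 0, 0]])

```text
time_s: 32.12
tcp_pos: [0.6534, 0.2623, 0.057]
eef_rot: [-180.0, -0.1, 1.0]
contact_force: [0.0, -0.1, -2.2]
gripper_width: 0.0152
```

Call:
servo_tool(steps=[[1.2, 0, 0, 0.15, 0], [1.2, 0, 0, 0, 0], [1.2, 0, 0, 0, 0]])

```text
time_s: 32.5
tcp_pos: [0.6529, 0.262, 0.0546]
eef_rot: [180.0, 0.0, 1.0]
contact_force: [-0.7, -0.0, -2.7]
gripper_width: 0.0154
```

Call:
servo_tool(steps=[[1.2, 0, 0, 0.06, 0], [1.2, 0, 0, 0, 0], [1.2, 0, 0, 0, 0]])

```text
time_s: 32.88
tcp_pos: [0.653, 0.262, 0.0539]
eef_rot: [180.0, 0.0, 1.0]
contact_force: [-0.6, -0.0, -3.6]
gripper_width: 0.0154
```

Call:
servo_tool(steps=[[1.2, 0, 0, 0.06, 0], [1.2, 0, 0, 0, 0], [1.2, 0, 0, 0, 0]])

```text
time_s: 33.25
tcp_pos: [0.6531, 0.262, 0.0537]
eef_rot: [-180.0, -0.0, 1.0]
contact_force: [-0.7, -0.5, 0.0]
gripper_width: 0.0156
```

The floor now carries the weight (Fz rose to about 0), so I release.

Call:
servo_tool(steps=[[4.5, 0, 0, 0, 0], [4.5, 0, 0, 0, 0], [4.5, 0, 0, 0, 0], [4.5, 0, 0, 0, 0], [4.5, 0, 0, 0, 0]])

```text
time_s: 33.88
tcp_pos: [0.653, 0.2619, 0.0533]
eef_rot: [180.0, -0.0, 1.0]
contact_force: [-0.2, 0.1, 0.5]
gripper_width: 0.045
```

Call:
servo_tool(steps=[[4.5, 0, 0, -3, 0], [4.5, 0, 0, -5, 0], [4.5, 0, 0, -5, 0], [4.5, -4, 0, -3, 0], [4.5, -4, 0, 0, 0], [4.5, -4, 0, 0, 0], [4.5, 0, 0, 0, 0], [4.5, 0, 0, 0, 0]])

```text
time_s: 34.88
tcp_pos: [0.5333, 0.2602, 0.2139]
eef_rot: [-180.0, -0.1, 1.0]
contact_force: [0.4, -0.7, 0.3]
gripper_width: 0.0452
```

```bash
python3 - <<'E'
from h import *
s=r.get_state(); print(s["time_s"],s["tcp_pos"],s["contact_force"],s["gripper_width"]); w=save("wrist","w19"); t=save("top","t19"); c=save("scene","s19")
o=np.hstack([cv2.resize(w[:,160:480],(400,600)),cv2.resize(c[210:330,250:420],(400,600))]); cv2.imwrite("pics/o19.png",o)
K,T=wproj_setup(s); Ti=np.linalg.inv(T)
E
```

```text
34.875 [0.53328972 0.26023778 0.21389873] [ 0.37040041 -0.68944704  0.25135099] 0.04516436155724061
```

View pics/o19.png

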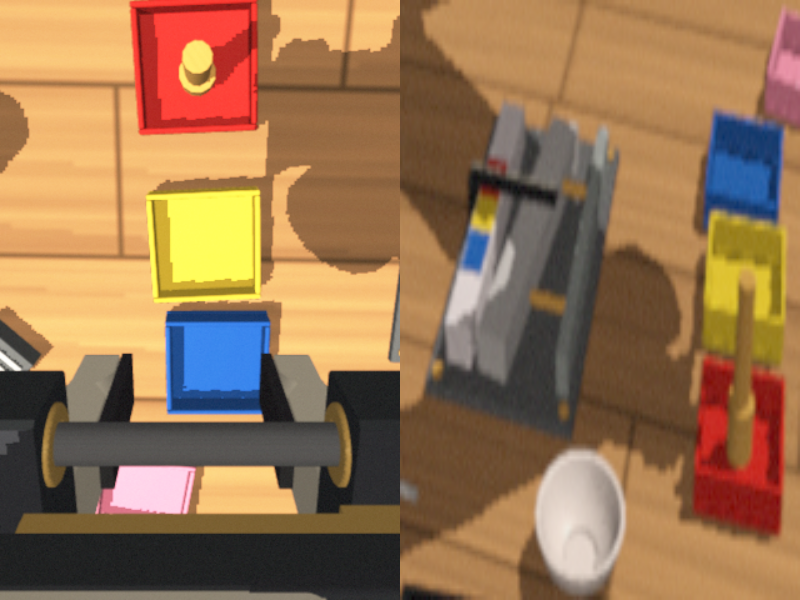

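View pics/s19.png

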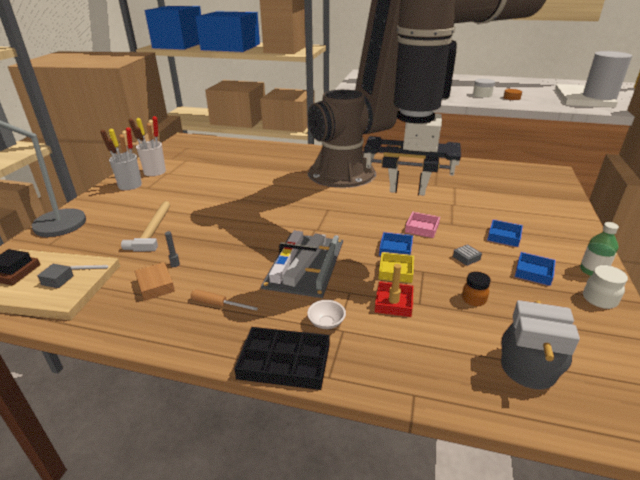

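The blank stands upright in the red tray at about (395,293), and the bystanders haven't moved. I check the pointer reading once more in the top view.

```bash
python3 - <<'E'
from h import *
t=load("t19"); cv2.imwrite("pics/t19c.png",cv2.resize(t[180:290,300:385],None,fx=7,fy=5.4,interpolation=cv2.INTER_CUBIC))
t=load("s19"); cv2.imwrite("pics/s19c.png",cv2.resize(t[225:300,260:350],None,fx=8,fy=8,interpolation=cv2.INTER_CUBIC))
print(proj("top",(.5446,.03,.044)),proj("top",(.558,-.017,.032)))
E
```

```text
[336.85527097 236.97761527] [353.71336258 233.62027758]
```

View pics/t19c.png

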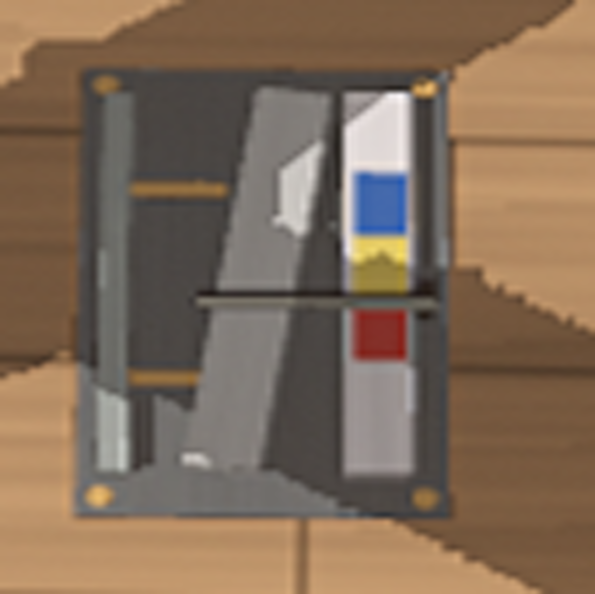

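View pics/s19c.png

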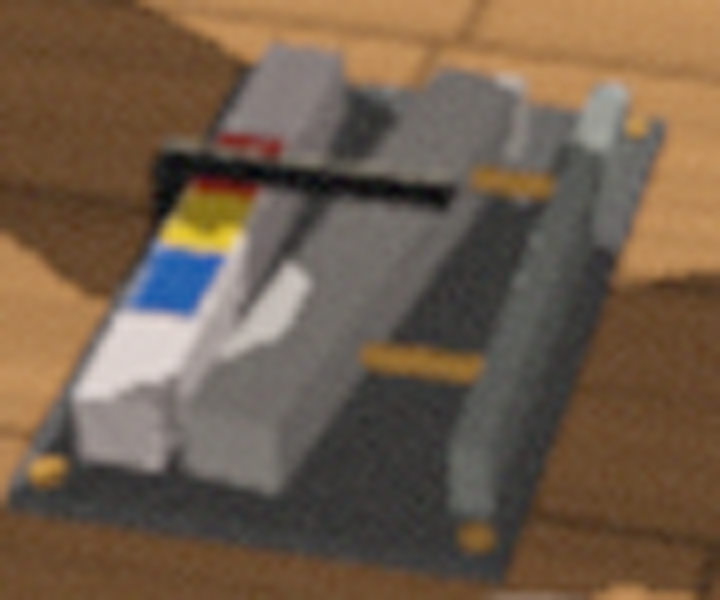

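```bash
python3 - <<'E'
from h import *
px=lambda x,y:(x/7+300-.4,y/5.4+180-.4)
print("white",ray("top",px(300,300),.044), "r lo",ray("top",px(380,360),.032),"b/y",ray("top",px(380,235),.032),"b hi",ray("top",px(380,173),.032))
s=dict(eef_rot=[180,0,1.0],tcp_pos=[.52142,.00784,.05821])
w=lambda x,y:(x/3.3+200-.4,y/2.7+180-.4)
for n,y,z in [("white lo",153,.044),("white hi",139,.044),("red lo",262,.032),("r/y",84,.032)]: print(n,wray(s,w(390 if z>.04 else 560,y),z))
K,R,t=cam("top"); print("cam",-R.T@t)
E
```

```text
white [0.55017864 0.01468594 0.044     ] r lo [ 0.52223281 -0.01806213  0.032     ] b/y [ 0.58799845 -0.01699123  0.032     ] b hi [ 0.62106512 -0.01645279  0.032     ]
white lo [0.54923836 0.00876353 0.044     ]
white hi [0.55172551 0.00880881 0.044     ]
red lo [ 0.52425163 -0.01782539  0.032     ]
r/y [ 0.55864766 -0.01583171  0.032     ]
cam [0.25825975 0.06872256 1.4255409 ]
```

```bash
python3 - <<'E'
from plant import r
print(r.close_job()); print(r.get_state()["time_s"])
E
```

```text
the job is handed in; nothing more can be done
None
the job is handed in; nothing more can be done
```

The blank was wedged in the taper gauge, the pointer read red, and the blank now stands upright in the red tray. The job is handed in; the last clock reading before that was about 35 s of the 53 s allowed, and no verdict was reported.

- **Wedging:** On the first push with a light grip the blank tilted about 0.2 rad. I let go so it righted itself, took a firmer grip and slid it along the fence. The push rose to 8.5 N and the blank all but stopped, so I took it as wedged. The force on each jaw was only inferred from the wrist force; my estimate is about 4 N or more on each.
- **Lifting out:** I drew the blank back 15 mm first, because its foot reached under the pointer bar, then lifted it straight up.
- **Last checks:** The pointer value was about 0.049, red, with the border at 0.058. The top and wrist views agreed on this. The blank stood about 2 mm from the tray's middle, and the bystanders had not moved in the pictures.
- **Disagreement:** The pointer position worked out from the gripper (about 0.0446) was 4–5 mm short of the camera readings, which I did not explain. Red holds either way.

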